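# Turn the handpiece end for end in its sloped rest

### The arm

A 7-joint arm with a two-finger parallel gripper is mounted at the origin on the work surface. World frame = base frame: x ahead of the robot, y to its left, z up, the work surface at z = 0. Lengths are in m, angles in rad, forces in N, time in s.
With the tool pointing down it reaches from about 0.4 to 0.85 m from the base axis. Payload 10.4 kg.
Tool frame: the origin (TCP) lies midway between the tips of the shut fingers; the grasp point (between the pads) lies 19 mm behind it; z points along the fingers, y is the direction in which the jaws open and shut (so a half turn about z gives the same grasp; the last joint's range is limited). The gripper opens to 87 mm and grips with 3 to 60 N. Pads are 19 mm wide; open, the fingers measure 117 mm over their backs; the gripper's body (75 mm by 190 mm) begins 51 mm behind the grasp point.
Start: joints at [1.092, 0.332, -0.065, 1.46, 0.022, 1.35, -0.088], TCP at [0.275, -0.561, 0.198] pointing down, gripper open.
Joint ranges: [-2.6, 2.6], [-0.5, 2.12], [-1.47, 1.34], [0.16, 2.42], [-1.27, 4.41], [0.06, 2.06], [-2.6, 2.6]. Speed limits (rad/s): [2.22, 2.22, 2.79, 2.79, 3.14, 3.14, 3.14].

### API

Orientations are given as a unit quaternion [x, y, z, w].
In Python, from bench import r gives the robot as it stands.
- The arm moves only by the tool step_arm, never from a script. Its argument "increments" is a list of rows, each a list of 2 entries, a list of its own where there are three numbers: the shift along the tool's x, y, z in m, then the turn, a rotation vector about the tool's x, y, z in rad. A call has 1 to 5 rows; each row is the pose to reach, as a shift and turn from the pose measured when the call began, along the tool's axes at that moment; what a row does not reach only later rows make up. A row lasts 1/10 s, in which the tool goes at most 50 mm and 8.59 degrees, less where a joint would pass 70% of its speed; a pose out of reach is approached as far as the arm can. A call with a gripper value outside its range is refused whole. "hand" is the closure, from -1 (fully open) to 1 (shut), so that 0 is half open, set as the call begins (left out, the last holds). The fingers move at their own pace and stop on an object; "grip_force" is the grip in N (left out, the last holds). Time passes only in rows, so rows that repeat a pose let the fingers close. It gives the time, the measured TCP pose, the force and the opening at its end, in the units of the state.
- r.read_state(): the state, without advancing time (a new reading comes with each control period).
- r.camera(name): name is "side" or "top"; returns a dict with "pixels" (384x512x3 uint8, blue, green, red), "camera_matrix" (3x3 intrinsics, pixels), "extrinsics" (4x4, takes a point from camera to world coordinates). Camera axes: x right, y up, looking along -z (the intrinsics and any distortion apply to the point x, -y, -z); pixel columns grow to the right and rows downward; lengths in m; the calibration is good to about 2 mm. A picture is of the moment at which its call begins. There is no depth.
- r.close_job(): hands the job in, once; it reports no verdict.
The state is a dict: "time": time; "joint_positions": joint angles; "joint_vel": joint speeds; "joint_torque": joint torques, N m; "ee_pos": TCP position; "eef_rot": TCP orientation; "ft_force": force on the tool from outside, world axes, zero at the start; "torque": the same for the moment, N m; "width": finger opening in m.
Only numpy, scipy, OpenCV 4.12 (cv2) and the standard library are available. Lean on these libraries where they do the work, as an engineer would, in place of code of your own. Each camera call takes 0.05 s, during which the arm holds its last target.

### The job

One of the two handpieces in the sloped rest was put away the wrong way, with its head up. Take it out, lay it flat on the dark mat and let go, then pick it up by the handle end and lay it back in its own bay head down, fully home against the stop at the bottom, like its neighbour. Leave the other handpiece, the jaw model and the black carton near the robot where they are.

Things in the scene. Friction and masses are not known exactly. Their poses are not given: they have to be found in the camera images.
- tool_mid (a point): Wrongly stored cordless handpiece, aluminium and steel, 180 mm long, 0.16 kg, flat underside. Point: its centre, mid-length, 11 mm above the underside; balanced here. x along it towards the head, z away from the underside, y across. Parts along x, mm: collar -90 to -76 (21 round), square handle -76 to 15 (26 wide, 22 high), neck 15 to 68 (18 wide, 20 high), head 66 to 90.
- tool_head (a point): Head end of that handpiece: on its axis, 90 mm from its centre, 11 mm above the underside; same axes. The head is a short upright cylinder 24 mm across, 30 mm high from the underside. At the start the head and neck stick out 70 mm past the upper end of the bay.
- tool_tail (a point): Tail (handle) end of that handpiece: on its axis, 90 mm from its centre, 11 mm above the underside; same axes. At the start it rests at the stop (within 2 mm) at the foot of its bay.
- other_mid (a point): The neighbour, a handpiece of the same shape, rightly stored head down in the other bay, 84 mm away; loose, leave it in place. Point and axes as for the first.
- cradle: White pair of channels (bays) of the fixed rest, sloping 35 degrees, rising away from the robot; 170 mm square base plate below. Origin midway between the bays at floor and stop faces, 42 mm above the table; x up the slope, y to the left seen from the low end, z square to the slope. The bays' upper ends are at x = 110 mm; beyond and below them is free space.
- bay_left (a point): Foot of the left bay (+y), on its centre line where floor and stop meet; cradle's axes. Open-topped channel 110 mm long, 36 mm wide inside, 6 mm walls 30 mm high, then lips flaring to about 48 mm wide at 41 mm high; stop at the foot 34 mm high, open at the upper end. Fingers do not fit beside a handpiece in it; a handpiece may not slide down by itself.
- bay_right (a point): Foot of the right bay (-y), same shape as the left one, 84 mm from it; cradle's axes.
- mat: Dark rubber work mat, fixed, 200 x 200 mm, 4 mm thick; origin at the centre of its underside (on the table), x and y along its edges, z up. Nothing lies on it.
- jaw: Loose bone-coloured jaw model, about 120 x 100 mm, 65 mm high; origin at the middle of its underside. Leave in place.
- carton: Loose flat black carton 70 x 100 mm, 28 mm high, near the robot; origin at the middle of its underside. Leave in place.
Not all that is in view belongs to the job. What is shaped like the part that bears tool_mid but orange is not meant.

How it is judged:
On the way:
1. the wrongly stored handpiece lies level on the mat, its centre over the mat, let go and at rest (x of tool_mid in the frame of mat between -0.1 and 0.1 m and y of tool_mid in the frame of mat between -0.1 and 0.1 m and height (world z) of tool_mid below 0.03 m and angle between tool_mid's own x axis and vertical between 1.42 and 1.72 rad and contact force between the fingers and tool below 0.1 N and linear speed of tool below 0.02 m/s), for 0.2 s.
At the end, for the whole second after the job is handed in: the handpiece lies in its bay, head down, its head end within 8 mm of the stop, its whole length down on the channel floor and along the bay (ends within about 12 mm of the bay's centre line and 12 mm of their seated height), released and at rest (((x of tool_head in the frame of cradle between -0.005 and 0.008 m and y of tool_head in the frame of cradle between -0.054 and -0.03 m and z of tool_head in the frame of cradle between 0 and 0.022 m and x of tool_tail in the frame of cradle between 0.17 and 0.19 m and y of tool_tail in the frame of cradle between -0.056 and -0.028 m and z of tool_tail in the frame of cradle between 0 and 0.025 m) or (x of tool_head in the frame of cradle between -0.005 and 0.008 m and y of tool_head in the frame of cradle between 0.03 and 0.054 m and z of tool_head in the frame of cradle between 0 and 0.022 m and x of tool_tail in the frame of cradle between 0.17 and 0.19 m and y of tool_tail in the frame of cradle between 0.028 and 0.056 m and z of tool_tail in the frame of cradle between 0 and 0.025 m)) and linear speed of tool below 0.02 m/s and contact force between the fingers and tool below 0.1 N); the robot touches nothing.
It fails at once if the other handpiece is moved by more than 30 mm (distance of other_mid from where it was at the start of the episode above 0.03 m).
It fails at once if the jaw model or the black carton near the robot is moved by more than 40 mm (distance of any of jaw, carton from where it was at the start of the episode above 0.04 m).
It also fails if it takes over 64 s, if anything falls off the work surface, if the arm or the gripper's body presses on something with over 40 N, if the wrist force passes 120 N, or if a joint passes its speed limit or range.

## Working session

There is one attempt and no reset: what is moved stays moved. The work goes in short steps, Python scripts to look and compute and a tool call to move; the robot and the scene stay as the last step left them, time stands still between calls to the robot, and variables do not carry over. Pictures are saved under pics/ and viewed, and the job is handed in when it is done.

Besides the shell and the picture viewer there is one more tool, called by a JSON object that holds its "fn" and its "kwargs", one argument or row to a line. step_arm: Moves the arm, as the interface text tells. Its arguments: {"type":"object","properties":{"increments":{"type":"array"},"hand":{"type":"number"},"grip_force":{"type":"number"}},"required":["increments"]}

```bash
ls; mkdir -p pics
python3 - <<'E'
from bench import r
import cv2
s=r.read_state(); print({k:(v if not hasattr(v,'tolist') else v.tolist()) for k,v in s.items()})
for n in ("side","top"):
    c=r.camera(n); cv2.imwrite(f"pics/{n}0.png",c["pixels"]); print(n,c["camera_matrix"],c["extrinsics"],c.keys())
E
```

```text
pics
{'time': 0.0, 'joint_positions': [1.0924021787252545, 0.3328626700359211, -0.0646643004308031, 1.4609451833768188, 0.021582232289098037, 1.3498982306447525, -0.08851676295584468], 'joint_vel': [-0.0004822731040474129, 0.00027791403124287307, -0.0009827855917822984, -0.001691044198465213, 0.0005827046696966115, -0.00075707348681039, -0.00029684132649277205], 'joint_torque': [-0.0003820871734205866, -62.32518196105957, 0.0243303703609854, -38.99076461791992, -0.06129817804321647, 0.0395247561391443, 0.00016461143786727916], 'ee_pos': [0.27490242477224125, -0.56082430695018, 0.1971577713545006], 'eef_rot': [0.9741471832719477, 0.22591317353192264, -0.00018967835831858429, -0.0006836447806551082], 'ft_force': [1.2468895306632346, -0.22480621730675557, 0.37273179663801725], 'torque': [0.029373285598060787, 0.01446864539870648, -0.017016069915583677], 'width': 0.08687889678037657}
side [[412.93926927   0.         247.2032369 ]
 [  0.         412.93926927 190.76383956]
 [  0.           0.           1.        ]] [[-0.86800039  0.27510759 -0.4133898   0.14420356]
 [-0.49607325 -0.51740176  0.69728527  0.68786743]
 [-0.02206014  0.81031551  0.58557845  0.68493706]
 [ 0.          0.          0.          1.        ]] dict_keys(['pixels', 'camera_matrix', 'extrinsics'])
top [[484.30137574   0.         251.27221702]
 [  0.         484.30137574 184.04881424]
 [  0.           0.           1.        ]] [[ 0.06972991  0.97726699 -0.20021728  0.32092621]
 [-0.99756061  0.06896487 -0.01080191 -0.01603267]
 [ 0.00325161  0.20048209  0.97969197  1.38468918]
 [ 0.          0.          0.          1.        ]] dict_keys(['pixels', 'camera_matrix', 'extrinsics'])
```

View pics/side0.png

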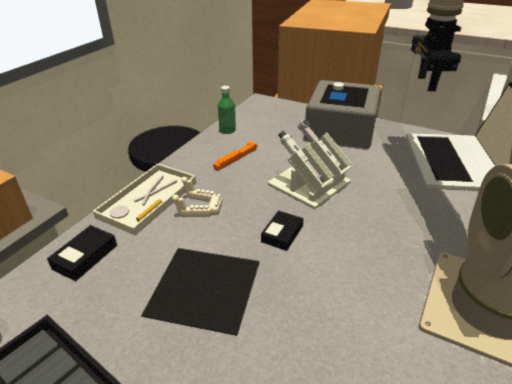

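View pics/top0.png

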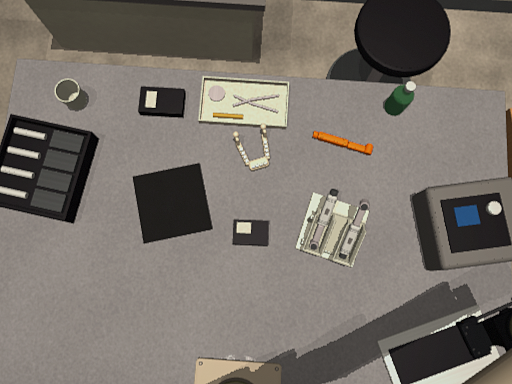

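Run:
```python
import cv2
a=cv2.imread("pics/top0.png")[170:280,280:390]; cv2.imwrite("pics/topz.png",cv2.resize(a,None,fx=5.4,fy=5.4,interpolation=cv2.INTER_CUBIC))
a=cv2.imread("pics/side0.png")[110:215,255:365]; cv2.imwrite("pics/sidez.png",cv2.resize(a,None,fx=5.4,fy=5.4,interpolation=cv2.INTER_CUBIC))
```

```text
(no output)
```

View pics/topz.png

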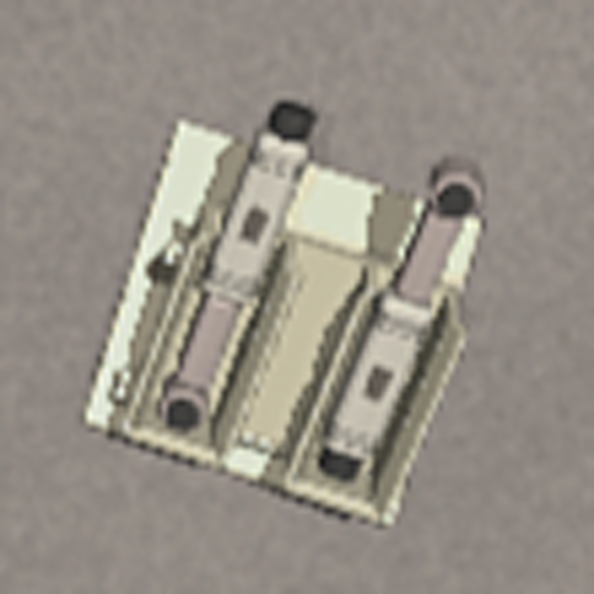

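View pics/sidez.png

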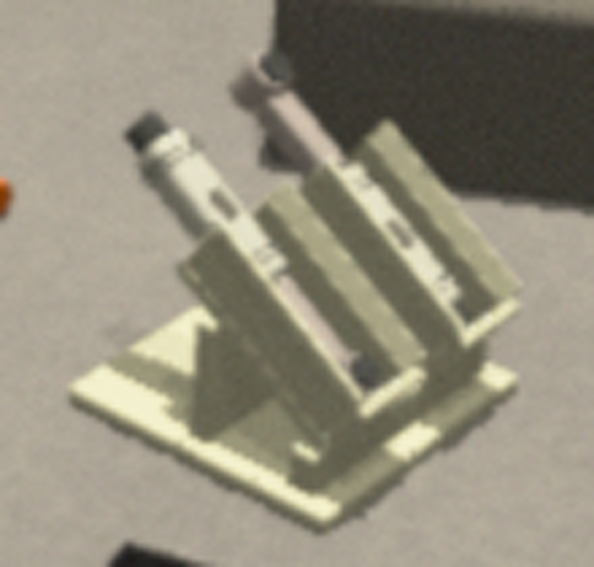

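```bash
cat > h.py <<'E'
import numpy as np, cv2
from scipy.spatial.transform import Rotation as R
from scipy.optimize import least_squares
CAM={}
def setcam(n,c): CAM[n]=(np.array(c["camera_matrix"]),np.array(c["extrinsics"]))
setcam("side",dict(camera_matrix=[[412.93926927,0,247.2032369],[0,412.93926927,190.76383956],[0,0,1]],extrinsics=[[-0.86800039,0.27510759,-0.4133898,0.14420356],[-0.49607325,-0.51740176,0.69728527,0.68786743],[-0.02206014,0.81031551,0.58557845,0.68493706],[0,0,0,1]]))
setcam("top",dict(camera_matrix=[[484.30137574,0,251.27221702],[0,484.30137574,184.04881424],[0,0,1]],extrinsics=[[0.06972991,0.97726699,-0.20021728,0.32092621],[-0.99756061,0.06896487,-0.01080191,-0.01603267],[0.00325161,0.20048209,0.97969197,1.38468918],[0,0,0,1]]))
def proj(n,p):
    K,T=CAM[n]; q=(np.atleast_2d(p)-T[:3,3])@T[:3,:3]
    q=q*[1,-1,-1]; u=q@K.T; return u[:,:2]/u[:,2:]
def ray(n,uv):
    K,T=CAM[n]; d=np.linalg.solve(K,[uv[0],uv[1],1])*[1,-1,-1]; return T[:3,3],T[:3,:3]@d
def onplane(n,uv,z):
    o,d=ray(n,uv); return o+d*(z-o[2])/d[2]
def tri(uvs):
    A=[];b=[]
    for n,uv in uvs.items():
        o,d=ray(n,uv); d=d/np.linalg.norm(d); P=np.eye(3)-np.outer(d,d); A.append(P);b.append(P@o)
    A=np.vstack(A);b=np.hstack(b); x=np.linalg.lstsq(A,b,rcond=None)[0]; return x,np.linalg.norm(A@x-b)
E
python3 - <<'E'
from h import *
im={n:cv2.imread(f"pics/{n}0.png") for n in ("top","side")}
off={"top":(280,170),"side":(255,110)}
def z2p(n,uv): return np.array(off[n])+(np.array(uv)+.5)/5.4-.5
pts=[((168,-42,30),"top",(456,198)),((168,-42,30),"side",(274,68)),((12,42,30),"top",(183,412)),((12,42,30),"side",(368,368))]
# refine dark
ref=[]
for p,n,uv in pts:
    u=z2p(n,uv); g=im[n].max(2); x0,y0=np.round(u).astype(int)
    w=g[y0-5:y0+6,x0-5:x0+6]; m=np.clip(85-w.astype(float),0,None); yy,xx=np.mgrid[y0-5:y0+6,x0-5:x0+6]
    c=np.array([(m*xx).sum(),(m*yy).sum()])/m.sum(); print(n,p,u,c); ref.append(u)
def pose(v): return R.from_euler('z',v[0])*R.from_euler('y',-np.radians(35)),np.array([v[1],v[2],.042])
def res(v):
    Rr,t=pose(v); return np.hstack([proj(n,Rr.apply(np.array(p)/1e3)+t)[0]-u for (p,n,_),u in zip(pts,ref)])
s=least_squares(res,[-.3,.4,-.25]); print(s.x,np.round(s.fun,2))
for a,b in((0,1),(2,3)): print(tri({"top":ref[a],"side":ref[b]}), pose(s.x)[0].apply(np.array(pts[a][0])/1e3)+pose(s.x)[1])
co=[onplane("top",z2p("top",u),.008) for u in((185,120),(88,422),(388,525),(482,210))]
print(np.round(co,4),np.linalg.norm(np.diff(co+[co[0]],axis=0),axis=1))
d=co[0]-co[1];print("yaw",np.arctan2(d[1],d[0])); d=co[3]-co[2];print("yaw",np.arctan2(d[1],d[0]));d=co[1]-co[2];print("yaw",np.arctan2(-d[0],d[1]))
# overlay
Rr,t=pose(s.x)
for n in im:
    o=off[n]; a=cv2.resize(im[n][o[1]:o[1]+110,o[0]:o[0]+110],None,fx=5.4,fy=5.4,interpolation=cv2.INTER_CUBIC)
    for y in(-42,42):
        for P in [(0,y,0),(110,y-24,41),(110,y+24,41),(0,y-24,41),(0,y+24,41),(0,y,34),(180,y,11),(180,y,21),(168,y,30),(12,y,30),(0,y-18,0),(0,y+18,0)]:
            u=(proj(n,Rr.apply(np.array(P)/1e3)+t)[0]-o+.5)*5.4-.5
            cv2.circle(a,tuple(np.round(u).astype(int).tolist()),4,(0,0,255),1)
    cv2.imwrite(f"pics/ov_{n}.png",a)
# mat, carton, jaw
g=im["top"].max(2); 
for nm,(x0,y0,x1,y1),z in(("mat",(125,155,220,250),.004),("carton",(225,212,275,250),.028)):
    m=np.zeros_like(g); m[y0:y1,x0:x1]=(g[y0:y1,x0:x1]<60)*255
    c=max(cv2.findContours(m,0,2)[0],key=cv2.contourArea); b=cv2.boxPoints(cv2.minAreaRect(c)); print(nm,b.tolist())
    w=np.array([onplane("top",q,z)for q in b]); print(np.round(w,3),w.mean(0))
for uv in ((240,132),(266,128),(250,168),(268,163)): print("jaw",onplane("top",uv,.04))
E
```

```text
top (168, -42, 30) [364.03703704 206.25925926] [363.36063218 206.51436782]
side (168, -42, 30) [305.33333333 122.18518519] [308.50257069 120.2377892 ]
top (12, 42, 30) [313.48148148 245.88888889] [313.01296296 246.30740741]
side (12, 42, 30) [322.74074074 177.74074074] [322.48571429 179.37142857]
[-0.24937988  0.42655581 -0.22376912] [ 0.16  0.11 -0.26 -0.32  0.21  0.49 -0.45  0.52]
(array([ 0.5326895 , -0.29415023,  0.16211743]), np.float64(0.0008768995145929159)) [ 0.53287552 -0.2941875   0.1629354 ]
(array([ 0.42973026, -0.18067611,  0.07568206]), np.float64(0.0016526261665251738)) [ 0.42977229 -0.18124758  0.07345748]
[[ 0.5921 -0.1831  0.008 ]
 [ 0.4279 -0.1395  0.008 ]
 [ 0.3856 -0.2977  0.008 ]
 [ 0.5546 -0.343   0.008 ]] [0.16997835 0.16378283 0.174884   0.1642533 ]
yaw -0.25946186511184527
yaw -0.2617684043211879
yaw -0.26072163523884706
mat [[130.30770874023438, 176.5384521484375], [198.76922607421875, 162.84616088867188], [212.0, 229.0], [143.53848266601562, 242.69229125976562]]
[[0.601 0.353 0.004]
 [0.656 0.157 0.004]
 [0.465 0.102 0.004]
 [0.412 0.292 0.004]] [0.53320959 0.22606207 0.004     ]
carton [[233.0, 220.0], [267.0, 220.0], [267.0, 245.0], [233.0, 245.0]]
[[ 0.491  0.043  0.028]
 [ 0.498 -0.052  0.028]
 [ 0.428 -0.057  0.028]
 [ 0.422  0.038  0.028]] [ 0.45988287 -0.00717362  0.028     ]
jaw [0.74700589 0.04210978 0.04      ]
jaw [ 0.76443335 -0.03227606  0.04      ]
jaw [0.64211103 0.00567426 0.04      ]
jaw [ 0.66039959 -0.04464275  0.04      ]
```

View pics/ov_top.png

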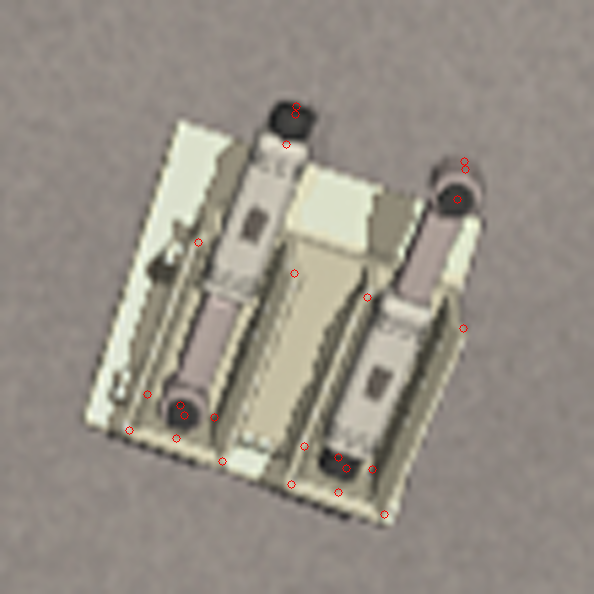

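View pics/ov_side.png

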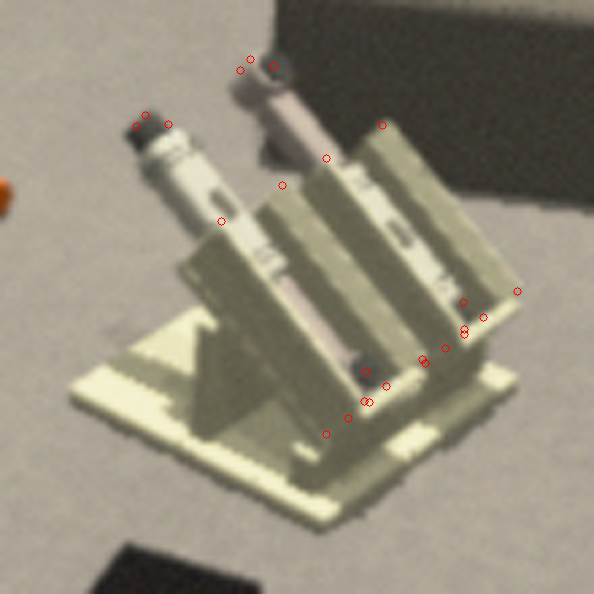

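```bash
cat >> h.py <<'E'
yaw=-0.255
Rc=R.from_euler('z',yaw)*R.from_euler('y',-np.radians(35)); tc=np.array([.4266,-.2238,.042])
def c2w(p): return Rc.apply(np.array(p,float)/1e3)+tc
def w2c(p): return Rc.inv().apply(np.array(p)-tc)*1e3
def mk(x,z):
    x=np.array(x,float);z=np.array(z,float); z/=np.linalg.norm(z); x-=z*(x@z); x/=np.linalg.norm(x)
    return R.from_matrix(np.c_[x,np.cross(z,x),z])
GA=mk(Rc.apply([1,0,0]),Rc.apply([0,0,-1]))   # grip x = +cradle x
GB=mk(Rc.apply([-1,0,0]),Rc.apply([0,0,-1]))
def down(a): return mk([np.cos(a),np.sin(a),0],[0,0,-1])
def delta(p,q,s=None):
    from bench import r
    s=s or r.read_state(); q0=R.from_quat(s["eef_rot"]); p0=np.array(s["ee_pos"])
    d=q0.inv().apply(np.array(p)-p0); w=(q0.inv()*q).as_rotvec()
    print("t %.2f"%s["time"],"shift",np.round(d,4).tolist(),"rot",np.round(w,3).tolist(),"| dist %.3f ang %.1fdeg"%(np.linalg.norm(d),np.degrees(np.linalg.norm(w))),"w %.4f"%s["width"],"F",np.round(s["ft_force"],1).tolist())
    return d,w
E
python3 - <<'E'
from h import *
print("machine table pts",[np.round(onplane("top",u,.0),3).tolist() for u in((413,190),(430,268))])
print(tri({"top":(413,190),"side":(381,90)}),tri({"top":(430,268),"side":(375,120)}),tri({"top":(413,190),"side":(320,82)}))
g=c2w([128,-42,3]); print(g,c2w([128,-42,80]))
delta(c2w([128,-42,80]),GA); delta(g,GA)
E
```

```text
machine table pts [[0.619, -0.472, 0.0], [0.398, -0.521, 0.0]]
(array([ 0.46247053, -0.39314026,  0.26253531]), np.float64(0.1400726320817221)) (array([ 0.38690639, -0.47729537,  0.1218692 ]), np.float64(0.0065110940299062045)) (array([ 0.55233426, -0.39653606,  0.24193502]), np.float64(0.021760555040918294))
[ 0.51580152 -0.29045611  0.11787524] [ 0.47306429 -0.2793156   0.18094995]
t 0.10 shift [0.3018, -0.1656, 0.0165] rot [-0.218, 0.585, 0.688] | dist 0.345 ang 53.2deg w 0.0869 F [0.7, 0.4, 0.2]
t 0.10 shift [0.3353, -0.1367, 0.0795] rot [-0.218, 0.585, 0.688] | dist 0.371 ang 53.2deg w 0.0869 F [0.7, 0.4, 0.2]
```

Run:
```python
from h import *
delta(c2w([128,-42,120]),GA)
```

```text
t 0.10 shift [0.2844, -0.1806, -0.0163] rot [-0.218, 0.585, 0.688] | dist 0.337 ang 53.2deg w 0.0869 F [0.7, 0.4, 0.2]
```

{"fn": "step_arm", "kwargs": {
  "increments": [
    [[0.04,-0.03,-0.06],[0,0.1,0.1]],
    [[0.08,-0.05,-0.06],[-0.06,0.2,0.24]],
    [[0.12,-0.08,-0.06],[-0.1,0.3,0.35]],
    [[0.16,-0.11,-0.05],[-0.13,0.37,0.45]],
    [[0.2,-0.13,-0.04],[-0.16,0.44,0.52]]
  ],
  "hand": -0.2,
  "grip_force": 40
}}

```text
time: 0.6
ee_pos: [0.391, -0.3642, 0.24]
eef_rot: [0.972, -0.039, 0.229, 0.028]
ft_force: [0.9, 1.1, -0.3]
width: 0.0565
```

Run:
```python
from h import *
delta(c2w([128,-42,70]),GA)
```

```text
t 0.60 shift [0.0427, -0.0933, 0.0929] rot [-0.054, 0.142, 0.161] | dist 0.138 ang 12.7deg w 0.0565 F [0.9, 1.1, -0.3]
```

{"fn": "step_arm", "kwargs": {
  "increments": [
    [[0.012,-0.03,0.02],[-0.03,0.07,0.08]],
    [[0.025,-0.06,0.045],[-0.054,0.142,0.161]],
    [[0.043,-0.093,0.075],[-0.054,0.142,0.161]],
    [[0.043,-0.093,0.093],[-0.054,0.142,0.161]],
    [[0.043,-0.093,0.093],[-0.054,0.142,0.161]]
  ]
}}

```text
time: 1.1
ee_pos: [0.4787, -0.2791, 0.1704]
eef_rot: [0.947, -0.12, 0.297, 0.037]
ft_force: [-0.8, -0.5, 0.3]
width: 0.0523
```

Run:
```python
from h import *
from bench import r
delta(c2w([128,-42,3]),GA)
for n in("top","side"):
    c=r.camera(n)["pixels"]; o=(270,140) if n=="top" else (245,90)
    a=c[o[1]:o[1]+130,o[0]:o[0]+130]; cv2.imwrite(f"pics/pre_{n}.png",cv2.resize(a,None,fx=4.5,fy=4.5,interpolation=cv2.INTER_CUBIC))
    K,T=CAM[n]
```

```text
t 1.10 shift [0.0019, 0.0017, 0.0653] rot [-0.002, 0.004, 0.002] | dist 0.065 ang 0.3deg w 0.0523 F [-0.8, -0.5, 0.3]
```

View pics/pre_top.png

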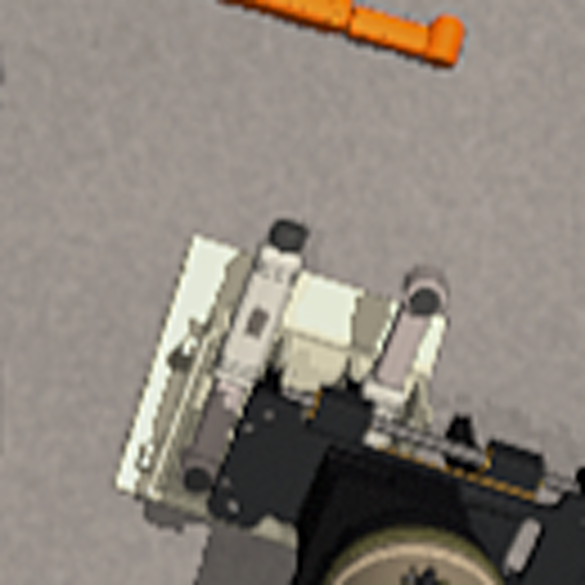

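View pics/pre_side.png

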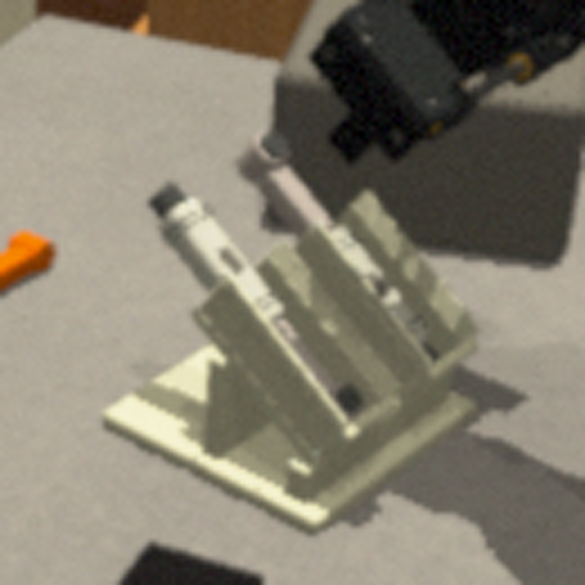

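The pre-grasp pictures show both tools undisturbed. The gripper sits above the pink neck of the right-hand tool (top zoom ~(405,345)), aligned with the bay. Next I descend.

{"fn": "step_arm", "kwargs": {
  "increments": [
    [[0.002,0.001,0.025],[0,0.004,0]],
    [[0.003,0.002,0.045],[0,0.004,0]],
    [[0.004,0.002,0.06],[0,0.004,0]],
    [[0.004,0.002,0.065],[0,0.004,0]],
    [[0.004,0.002,0.065],[0,0.004,0]]
  ]
}}

```text
time: 1.7
ee_pos: [0.5167, -0.2944, 0.122]
eef_rot: [0.945, -0.122, 0.299, 0.038]
ft_force: [-0.4, 0.1, 0.3]
width: 0.052
```

Run:
```python
from h import *
from bench import r
d=delta(c2w([131,-42,3]),GA); print(w2c(r.read_state()["ee_pos"]))
```

```text
t 1.70 shift [-0.0009, -0.0036, 0.0023] rot [0.0, -0.003, -0.002] | dist 0.004 ang 0.2deg w 0.0520 F [-0.4, 0.1, 0.3]
[131.93652997 -45.55349878   5.32553907]
```

{"fn": "step_arm", "kwargs": {
  "increments": [
    [[0,-0.003,0.002],[0,0,0]],
    [[0,-0.003,0.002],[0,0,0]]
  ]
}}

```text
time: 1.9
ee_pos: [0.5186, -0.2919, 0.1212]
eef_rot: [0.945, -0.122, 0.3, 0.039]
ft_force: [-0.1, 0.6, -0.3]
width: 0.0524
```

Run:
```python
from h import *
from bench import r
d=delta(c2w([131,-42,3]),GA); print(w2c(r.read_state()["ee_pos"]))
```

```text
t 1.90 shift [-0.0014, -0.0007, 0.0009] rot [0.001, -0.003, -0.002] | dist 0.002 ang 0.2deg w 0.0524 F [-0.1, 0.6, -0.3]
[132.42938156 -42.69396869   3.94144151]
```

{"fn": "step_arm", "kwargs": {
  "increments": [
    [[0,0,0],[0,0,0]],
    [[0,0,0],[0,0,0]],
    [[0,0,0],[0,0,0]],
    [[0,0,0],[0,0,0]],
    [[0,0,0],[0,0,0]]
  ],
  "hand": 1,
  "grip_force": 40
}}

```text
time: 2.4
ee_pos: [0.5186, -0.2919, 0.1212]
eef_rot: [0.945, -0.122, 0.3, 0.039]
ft_force: [0.6, 0.7, -0.4]
width: 0.02
```

{"fn": "step_arm", "kwargs": {
  "increments": [
    [[0,0,0],[0,0,0]],
    [[0,0,-0.015],[0,0,0]],
    [[0,0,-0.035],[0,0,0]],
    [[0,0,-0.06],[0,0,0]],
    [[0,0,-0.085],[0,0,0]]
  ]
}}

```text
time: 2.9
ee_pos: [0.4706, -0.2791, 0.1912]
eef_rot: [0.945, -0.122, 0.3, 0.038]
ft_force: [-0.7, -0.7, 1.1]
width: 0.0004
```

Run:
```python
from h import *
from bench import r
d=delta(c2w([131,-42,80]),GA); print(w2c(r.read_state()["ee_pos"]))
for n in("top","side"):
    c=r.camera(n)["pixels"]; o=(270,140) if n=="top" else (245,90)
    a=c[o[1]:o[1]+130,o[0]:o[0]+130]; cv2.imwrite(f"pics/lift_{n}.png",cv2.resize(a,None,fx=4.5,fy=4.5,interpolation=cv2.INTER_CUBIC))
# mat target
m=np.array([.533,.226]); a=np.arctan2(m[1],m[0]); print("az",a)
```

```text
t 2.90 shift [-0.0009, -0.0004, 0.0098] rot [0.001, -0.003, -0.002] | dist 0.010 ang 0.2deg w 0.0004 F [-0.7, -0.7, 1.1]
[131.87222553 -42.42124121  89.75484952]
az 0.40103605578938756
```

View pics/lift_side.png

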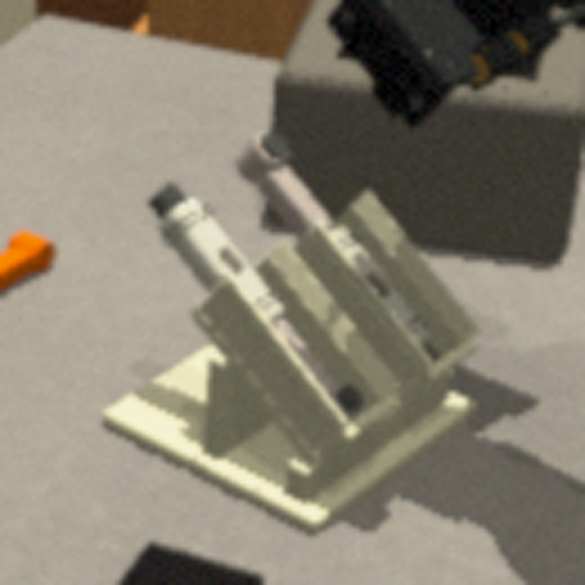

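Run:
```python
from h import *
from bench import r
s=r.read_state(); p=np.array(s["ee_pos"]); q=R.from_quat(s["eef_rot"])
for n in("top","side"):
    o=np.array((270,140) if n=="top" else (245,90)); a=cv2.imread(f"pics/lift_{n}.png")
    for P,c in(((0,0,0),(0,0,255)),((0,0,-.019),(0,255,0)),((0,0,-.07),(255,0,0))):
        u=(proj(n,p+q.apply(P))[0]-o+.5)*4.5-.5; cv2.circle(a,tuple(np.round(u).astype(int).tolist()),4,c,1); print(n,u)
    cv2.imwrite(f"pics/lift2_{n}.png",a)
```

```text
top [410.96733771 401.09288173]
top [411.67474641 417.17651127]
top [413.68045437 462.77824616]
side [362.63836676 128.83036444]
side [380.48086277 110.18182589]
side [430.9918824  57.3889489]
```

View pics/lift2_side.png

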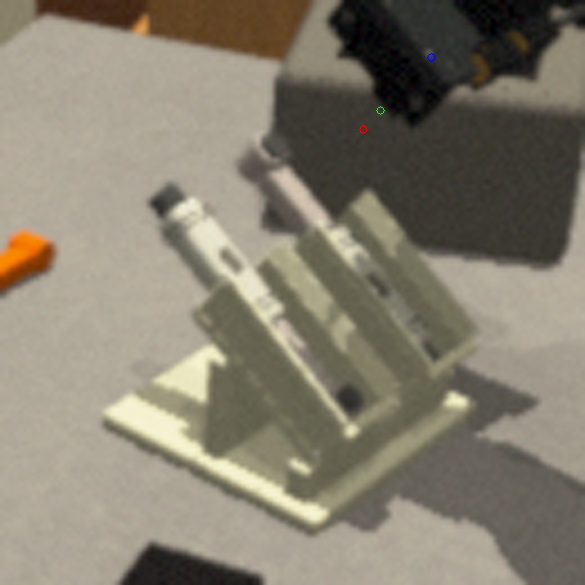

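View pics/lift2_top.png

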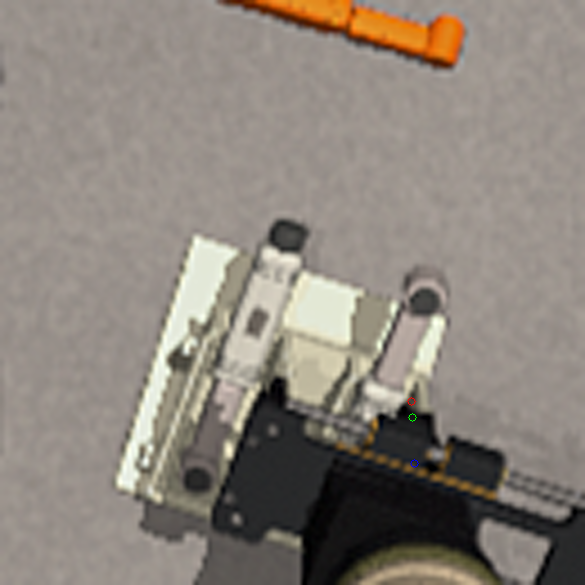

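Run:
```python
from h import *
from bench import r
s=r.read_state(); p=np.array(s["ee_pos"]); q=R.from_quat(s["eef_rot"]); print(s["time"],p)
for n in("top","side"):
    im=r.camera(n)["pixels"]; o=np.array((325,205) if n=="top" else (305,80)); f=9
    a=cv2.resize(im[o[1]:o[1]+60,o[0]:o[0]+70],None,fx=f,fy=f,interpolation=cv2.INTER_CUBIC)
    a=cv2.convertScaleAbs(a,alpha=2.0,beta=10)
    for P,c in(((0,0,0),(0,0,255)),((0,0,-.019),(0,255,0)),((0,0,-.07),(255,0,0))):
        u=(proj(n,p+q.apply(P))[0]-o+.5)*f-.5; cv2.circle(a,tuple(np.round(u).astype(int).tolist()),5,c,2)
    cv2.imwrite(f"pics/z_{n}.png",a)
i=cv2.imread("pics/side0.png")[0:110,390:500]; i=cv2.resize(i,None,fx=5,fy=5,interpolation=cv2.INTER_CUBIC)
q=R.from_quat([0.97415,0.22591,-0.00019,-0.00068])
for P in((0,0,0),(0,0,-.019),(0,0,-.07)):
    u=(proj("side",np.array([.2749,-.5608,.1972])+q.apply(P))[0]-(390,0)+.5)*5-.5; cv2.circle(i,tuple(np.round(u).astype(int).tolist()),5,(0,0,255),2)
cv2.imwrite("pics/z_init.png",i)
```

```text
3.0 [ 0.47116663 -0.28046522  0.19362782]
```

View pics/z_top.png

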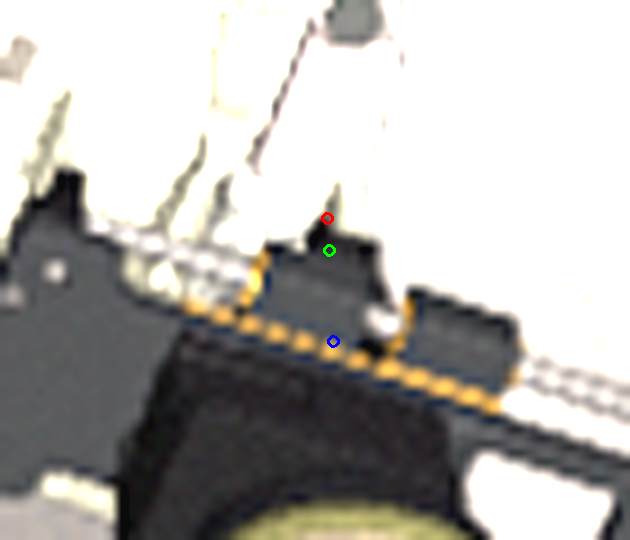

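View pics/z_side.png

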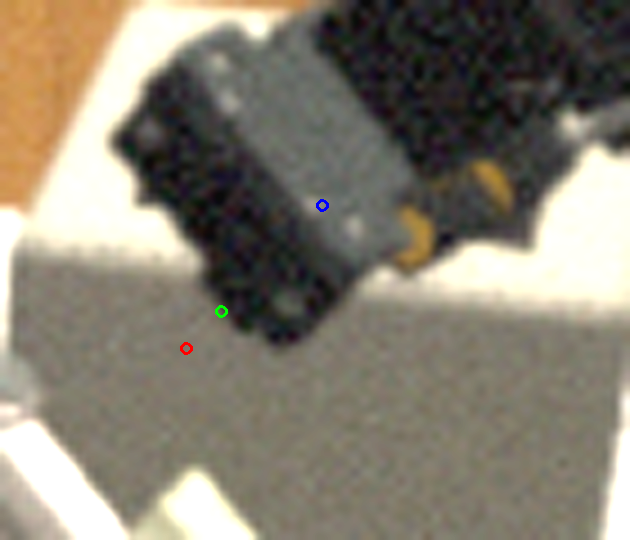

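View pics/z_init.png

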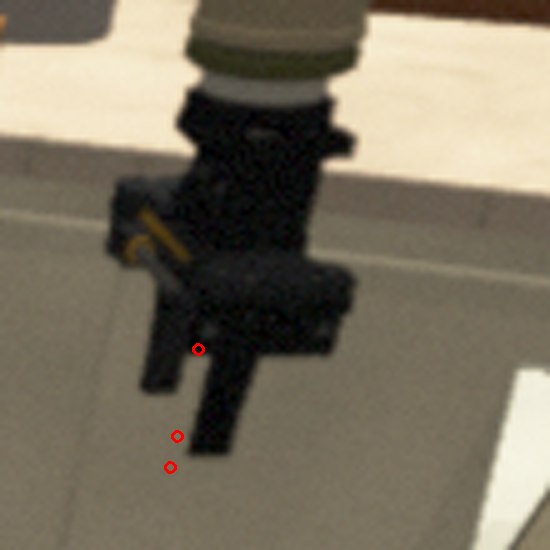

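Run:
```python
from h import *
from bench import r
s=r.read_state(); p=np.array(s["ee_pos"]); q=R.from_quat(s["eef_rot"]); print(s["time"],p)
for a in ((245,330),(225,322),(270,342)):
  for b in ((320,235),(320,222)):
    x,e=tri({"side":(305+a[0]/9,80+a[1]/9),"top":(325+b[0]/9,205+b[1]/9)}); print(x,e,"tool frame",q.inv().apply(x-p))
# init
x0=np.array([.2749,-.5608,.1972])
for t in((160,390),(210,455),(185,422)):
    o,d=ray("side",(390+t[0]/5,t[1]/5)); 
    # point on ray where tool-frame x=0 
    qq=R.from_quat([0.97415,0.22591,-0.00019,-0.00068]); ax=qq.apply([1,0,0]); k=((x0-o)@ax)/(d@ax); print("init tool frame",qq.inv().apply(o+k*d-x0))
```

```text
3.1 [ 0.47136818 -0.2797743   0.19088286]
[ 0.45839468 -0.27933288  0.20236406] 0.008492989286343447 tool frame [-0.00371452  0.00288269 -0.01667984]
[ 0.4603174  -0.27975439  0.20204168] 0.010910080876223213 tool frame [-0.00229431  0.0028009  -0.0152817 ]
[ 0.46107926 -0.27809697  0.20440016] 0.004208760314528868 tool frame [-0.00067519  0.00100599 -0.01702718]
[ 0.46301104 -0.27854268  0.20404666] 0.006617961484366792 tool frame [ 0.00073923  0.00094527 -0.01559501]
[ 0.45504758 -0.28097209  0.19918392] 0.013923424138417998 tool frame [-0.00785374  0.0053171  -0.01570832]
[ 0.45696006 -0.28136283  0.19890081] 0.016351566821447793 tool frame [-0.00642534  0.00520818 -0.01435251]
init tool frame [ 1.18640330e-16  4.00892280e-02 -3.00104513e-02]
init tool frame [ 5.15406007e-17 -5.92267635e-02 -3.00875512e-02]
init tool frame [ 1.05005556e-16 -1.10704771e-02 -3.02769958e-02]
```

{"fn": "step_arm", "kwargs": {
  "increments": [
    [[-0.01,-0.05,-0.03],[0,-0.14,0]],
    [[-0.01,-0.1,-0.05],[0,-0.28,0]],
    [[0,-0.15,-0.06],[0,-0.4,0]],
    [[0,-0.2,-0.06],[0,-0.5,0]],
    [[0,-0.25,-0.06],[0,-0.6,0]]
  ],
  "hand": -0.4
}}

```text
time: 3.6
ee_pos: [0.4981, -0.0453, 0.2403]
eef_rot: [0.992, -0.129, 0.007, 0.001]
ft_force: [1.8, 1.2, -0.2]
width: 0.0323
```

{"fn": "step_arm", "kwargs": {
  "increments": [
    [[0,0,0],[0,0,0]],
    [[0,0,0],[0,0,0]],
    [[0,0,0],[0,0,0]]
  ]
}}

```text
time: 3.9
ee_pos: [0.4978, -0.0461, 0.2395]
eef_rot: [0.992, -0.129, 0.007, 0.001]
ft_force: [-0.2, -0.8, 0.1]
width: 0.0557
```

```bash
cat > look.py <<'E'
import sys
from h import *
from bench import r
def look(tag,f=6,half=(60,48)):
    s=r.read_state(); p=np.array(s["ee_pos"]); q=R.from_quat(s["eef_rot"]); w=s["width"]/2
    print(round(s["time"],2),p,q.as_matrix().round(3).tolist(),s["width"])
    for n in("top","side"):
        im=r.camera(n)["pixels"]; cv2.imwrite(f"pics/{tag}_{n}_raw.png",im)
        c=proj(n,p)[0]; o=np.clip(np.round(c).astype(int)-half,0,[512-2*half[0],384-2*half[1]])
        a=cv2.resize(im[o[1]:o[1]+2*half[1],o[0]:o[0]+2*half[0]],None,fx=f,fy=f,interpolation=cv2.INTER_CUBIC)
        a=cv2.convertScaleAbs(a,alpha=1.5,beta=15)
        for P,cc in(((0,0,0),(0,0,255)),((0,w,0),(0,255,0)),((0,-w,0),(255,0,0)),((0,0,-.07),(255,0,255))):
            u=(proj(n,p+q.apply(P))[0]-o+.5)*f-.5; cv2.circle(a,tuple(np.round(u).astype(int).tolist()),5,cc,2)
        cv2.imwrite(f"pics/{tag}_{n}.png",a); print(n,"offset",o)
if __name__=="__main__": look(sys.argv[1])
E
python3 look.py g1
```

```text
3.9 [ 0.49781743 -0.04613397  0.23954273] [[0.967, -0.256, 0.014], [-0.256, -0.967, -0.004], [0.014, 0.001, -1.0]] 0.05565671923622339
top offset [207 161]
side offset [217  91]
```

View pics/g1_top.png

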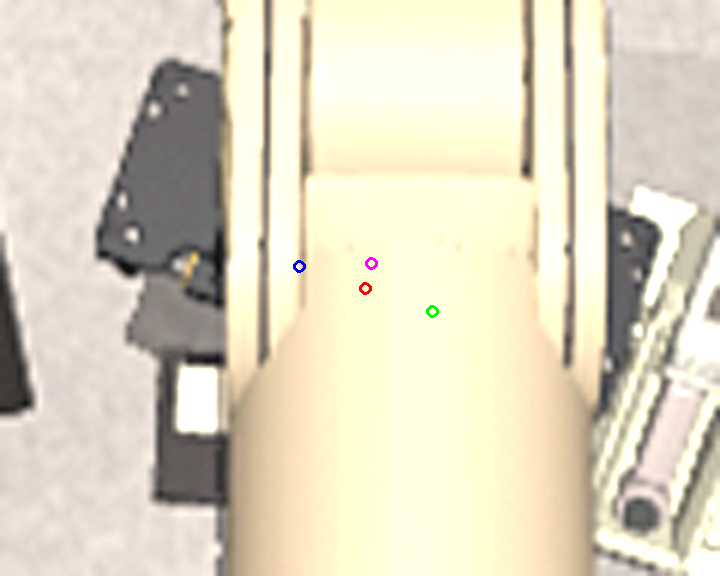

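View pics/g1_side.png

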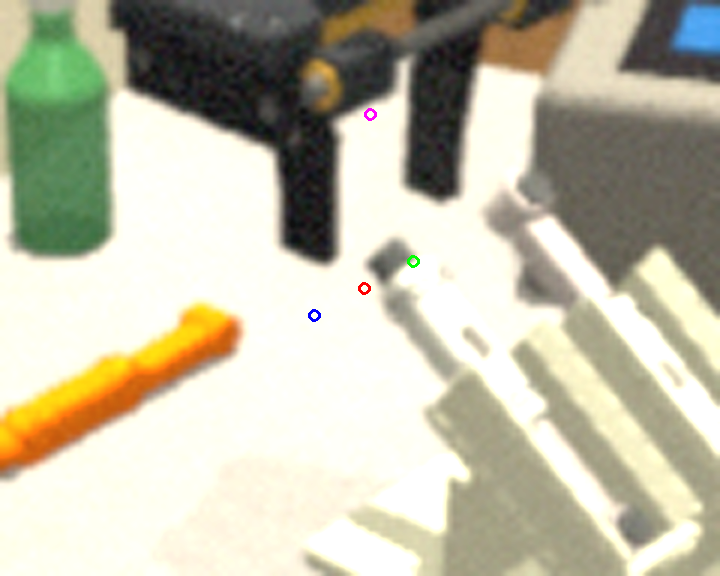

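The side view shows the finger ends at zoom (312,255) and (435,195). That is about 60 px, roughly 25 mm, above where the reported TCP projects. I'll shut the fingers and check this again.

{"fn": "step_arm", "kwargs": {
  "increments": [
    [[0,0,0],[0,0,0]],
    [[0,0,0],[0,0,0]],
    [[0,0,0],[0,0,0]],
    [[0,0,0],[0,0,0]],
    [[0,0,0],[0,0,0]]
  ],
  "hand": 1
}}

```text
time: 4.5
ee_pos: [0.4976, -0.0468, 0.2404]
eef_rot: [0.992, -0.13, 0.008, 0.002]
ft_force: [0.4, -0.4, -0.0]
width: 0.0291
```

{"fn": "step_arm", "kwargs": {
  "increments": [
    [[0,0,0],[0,0,0]],
    [[0,0,0],[0,0,0]],
    [[0,0,0],[0,0,0]],
    [[0,0,0],[0,0,0]]
  ]
}}

```text
time: 4.9
ee_pos: [0.4976, -0.0468, 0.2404]
eef_rot: [0.992, -0.13, 0.008, 0.002]
ft_force: [-0.2, -0.1, -0.0]
width: 0.0018
```

```bash
python3 look.py g2
```

```text
4.9 [ 0.49757583 -0.04679812  0.24039329] [[0.966, -0.257, 0.015], [-0.257, -0.966, -0.007], [0.016, 0.003, -1.0]] 0.0017900400727151992
top offset [208 161]
side offset [218  90]
```

View pics/g2_side.png

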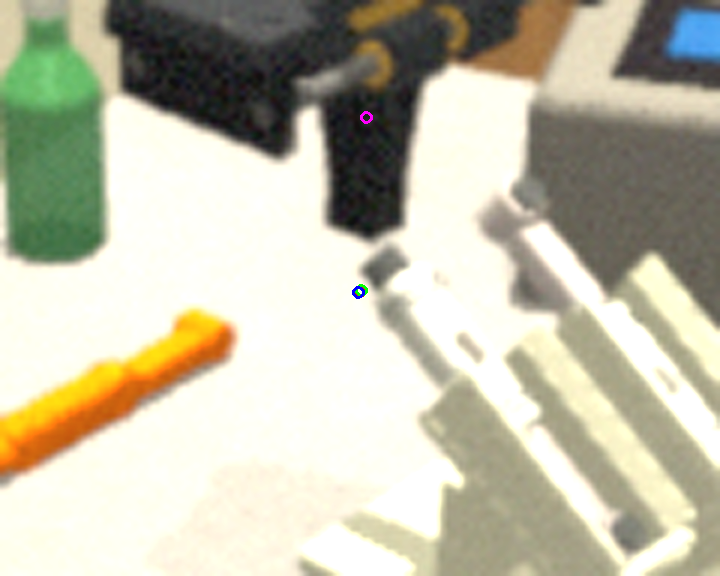

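Run:
```python
from h import *
p=np.array([0.49757583,-0.04679812,0.24039329]);q=R.from_matrix([[0.966,-0.257,0.015],[-0.257,-0.966,-0.007],[0.016,0.003,-1.0]])
for P in((9.5,7,0),(-9.5,7,0),(9.5,-7,0),(-9.5,-7,0),(9.5,14,0),(-9.5,14,0),(9.5,-14,0),(-9.5,-14,0)):
  for z in(-20,-25):
    u=(proj("side",p+q.apply(np.array([P[0],P[1],z])/1e3))[0]-(218,90)+.5)*6-.5; print(P[:2],z,u.round())
# other-tool check vs initial is done later
```

```text
(9.5, 7) -20 [355. 228.]
(9.5, 7) -25 [355. 216.]
(-9.5, 7) -20 [394. 245.]
(-9.5, 7) -25 [394. 233.]
(9.5, -7) -20 [329. 241.]
(9.5, -7) -25 [330. 229.]
(-9.5, -7) -20 [369. 259.]
(-9.5, -7) -25 [369. 246.]
(9.5, 14) -20 [367. 222.]
(9.5, 14) -25 [368. 210.]
(-9.5, 14) -20 [406. 238.]
(-9.5, 14) -25 [407. 226.]
(9.5, -14) -20 [317. 248.]
(9.5, -14) -25 [317. 236.]
(-9.5, -14) -20 [356. 265.]
(-9.5, -14) -25 [356. 253.]
```

Run:
```python
from h import *
delta(c2w([131,-42,60]),GA)
```

```text
t 5.00 shift [0.0489, 0.2308, 0.0755] rot [0.004, 0.595, -0.004] | dist 0.248 ang 34.1deg w 0.0008 F [-0.6, -0.4, -0.0]
```

{"fn": "step_arm", "kwargs": {
  "increments": [
    [[0.0,0.05,0.0],[0,0.14,0]],
    [[0.0,0.1,0],[0,0.28,0]],
    [[0.01,0.145,0.01],[0,0.4,0]],
    [[0.02,0.19,0.02],[0,0.5,0]],
    [[0.035,0.231,0.035],[0,0.595,0]]
  ],
  "hand": -0.2
}}

```text
time: 5.5
ee_pos: [0.4707, -0.2771, 0.2102]
eef_rot: [0.944, -0.124, 0.301, 0.044]
ft_force: [2.3, -0.2, 0.2]
width: 0.0328
```

Run:
```python
from h import *
delta(c2w([131,-42,30]),GA)
```

```text
t 5.50 shift [-0.012, 0.0007, 0.0755] rot [0.012, -0.007, -0.003] | dist 0.076 ang 0.8deg w 0.0328 F [2.3, -0.2, 0.2]
```

{"fn": "step_arm", "kwargs": {
  "increments": [
    [[-0.006,0,0.01],[0.012,-0.007,0]],
    [[-0.012,0.001,0.03],[0.012,-0.007,0]],
    [[-0.012,0.001,0.05],[0.012,-0.007,0]],
    [[-0.012,0.001,0.06],[0.012,-0.007,0]],
    [[-0.012,0.001,0.06],[0.012,-0.007,0]]
  ]
}}

```text
time: 6.0
ee_pos: [0.4948, -0.2841, 0.1533]
eef_rot: [0.946, -0.122, 0.298, 0.037]
ft_force: [-0.7, -0.1, 0.4]
width: 0.052
```

```bash
python3 - <<'E'
from h import *
delta(c2w([131,-42,-25]),GA)
E
python3 look.py p2
```

```text
t 6.00 shift [0.0008, 0.001, 0.0696] rot [-0.002, 0.001, -0.003] | dist 0.070 ang 0.2deg w 0.0520 F [-0.7, -0.1, 0.4]
6.0 [ 0.49476778 -0.2840785   0.15327741] [[0.793, -0.253, 0.554], [-0.209, -0.967, -0.142], [0.572, -0.003, -0.82]] 0.0519864736563739
top offset [299 173]
side offset [256  81]
```

View pics/p2_side.png

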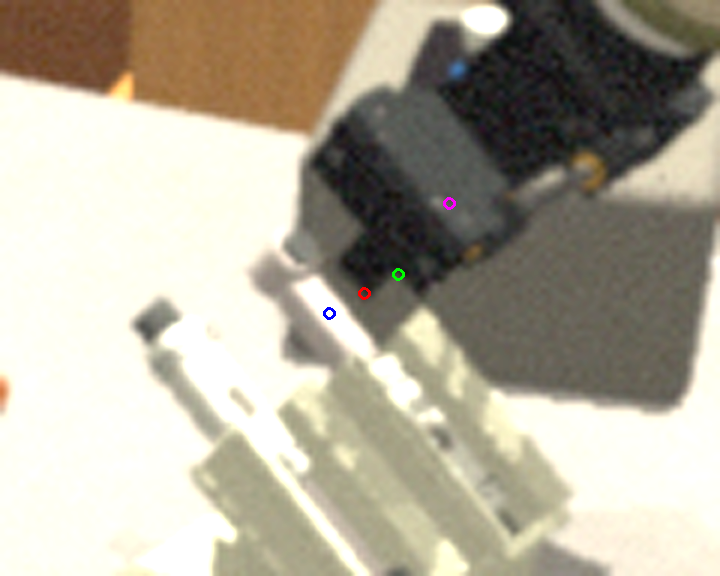

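View pics/p2_top.png

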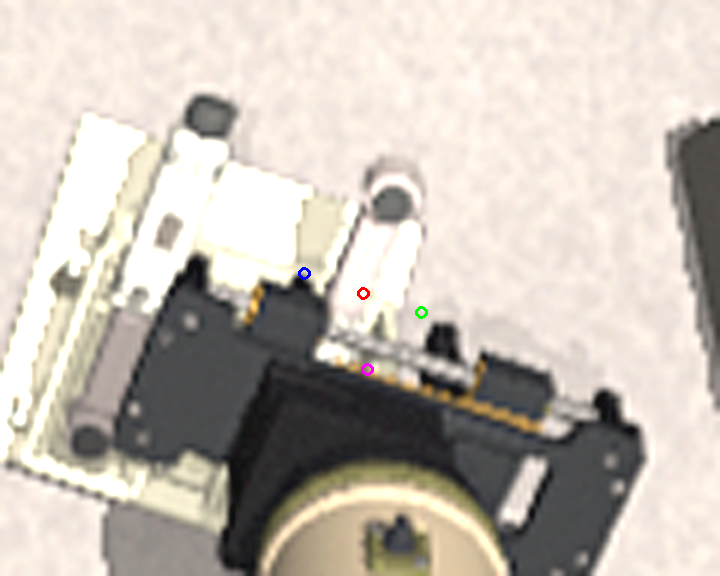

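{"fn": "step_arm", "kwargs": {
  "increments": [
    [[0.001,0.001,0.02],[0,0,0]],
    [[0.001,0.001,0.04],[0,0,0]],
    [[0.001,0.001,0.055],[0,0,0]],
    [[0.001,0.001,0.067],[0,0,0]],
    [[0.001,0.001,0.07],[0,0,0]]
  ]
}}

```text
time: 6.6
ee_pos: [0.5343, -0.296, 0.098]
eef_rot: [0.946, -0.122, 0.298, 0.037]
ft_force: [-0.6, -0.7, 0.8]
width: 0.0526
```

```bash
python3 - <<'E'
from h import *
delta(c2w([131,-42,-25]),GA)
E
python3 look.py p3
```

```text
t 6.60 shift [-0.0014, -0.0007, 0.0006] rot [-0.001, -0.0, -0.003] | dist 0.002 ang 0.2deg w 0.0526 F [-0.6, -0.7, 0.8]
6.6 [ 0.53428747 -0.29596585  0.09797873] [[0.792, -0.254, 0.555], [-0.209, -0.967, -0.144], [0.574, -0.002, -0.819]] 0.05262704075797326
top offset [299 162]
side offset [244  94]
```

View pics/p3_side.png

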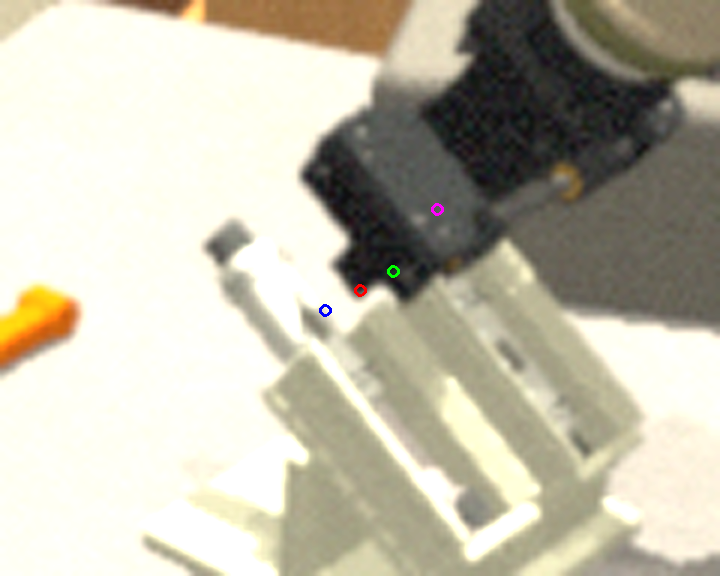

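View pics/p3_top.png

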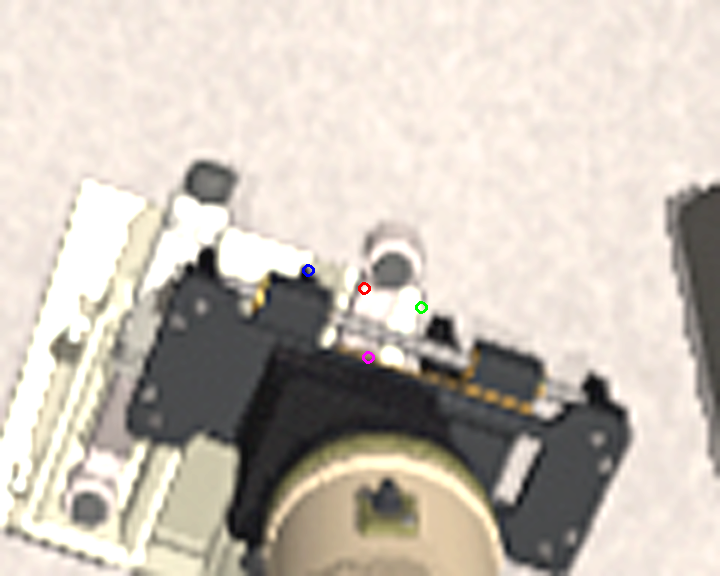

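The fingers now straddle the neck and the neighbour hasn't moved. Closing.

{"fn": "step_arm", "kwargs": {
  "increments": [
    [[-0.001,0,0],[0,0,0]],
    [[-0.001,0,0],[0,0,0]],
    [[-0.001,0,0],[0,0,0]],
    [[-0.001,0,0],[0,0,0]],
    [[-0.001,0,0],[0,0,0]]
  ],
  "hand": 1,
  "grip_force": 40
}}

```text
time: 7.2
ee_pos: [0.5334, -0.2959, 0.0982]
eef_rot: [0.946, -0.122, 0.299, 0.038]
ft_force: [-0.3, 0.5, 0.6]
width: 0.0202
```

{"fn": "step_arm", "kwargs": {
  "increments": [
    [[0,0,0],[0,0,0]],
    [[0,0,0],[0,0,0]],
    [[0,0,0],[0,0,0]]
  ]
}}

```text
time: 7.5
ee_pos: [0.5334, -0.2959, 0.0982]
eef_rot: [0.946, -0.122, 0.299, 0.038]
ft_force: [-0.2, 0.2, -0.1]
width: 0.0176
```

Gripped: the width holds at 17.6 mm, which is the neck. Lifting square to the slope.

{"fn": "step_arm", "kwargs": {
  "increments": [
    [[0,0,-0.01],[0,0,0]],
    [[0,0,-0.025],[0,0,0]],
    [[0,0,-0.045],[0,0,0]],
    [[0,0,-0.07],[0,0,0]],
    [[0,0,-0.09],[0,0,0]]
  ]
}}

```text
time: 8.0
ee_pos: [0.4823, -0.2824, 0.1728]
eef_rot: [0.946, -0.122, 0.299, 0.038]
ft_force: [1.2, -0.6, -1.9]
width: 0.0178
```

```bash
python3 look.py l3
python3 - <<'E'
from h import *
m=np.array([.533,.226,0]);a=.35; print(a)
delta(np.array([.52,-.15,.30]),down(-.1))
E
```

```text
8.0 [ 0.48232573 -0.28239455  0.17279307] [[0.792, -0.254, 0.556], [-0.209, -0.967, -0.144], [0.574, -0.002, -0.819]] 0.017753471984979806
top offset [300 177]
side offset [261  76]
0.35
t 8.10 shift [0.074, -0.1386, -0.1017] rot [0.049, -0.613, -0.152] | dist 0.187 ang 36.3deg w 0.0179 F [0.9, -0.8, -0.7]
```

View pics/l3_side.png

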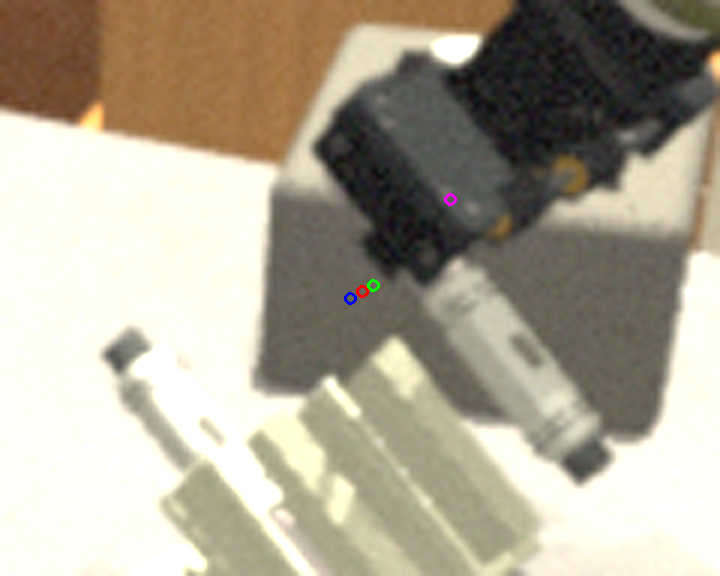

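{"fn": "step_arm", "kwargs": {
  "increments": [
    [[0.015,-0.005,-0.035],[0,-0.06,0]],
    [[0.04,-0.02,-0.07],[0.01,-0.15,-0.03]],
    [[0.06,-0.06,-0.1],[0.02,-0.28,-0.06]],
    [[0.07,-0.1,-0.11],[0.03,-0.42,-0.1]],
    [[0.074,-0.14,-0.11],[0.04,-0.54,-0.13]]
  ]
}}

```text
time: 8.6
ee_pos: [0.5175, -0.1472, 0.3105]
eef_rot: [0.997, -0.062, 0.037, 0.007]
ft_force: [1.5, 1.3, -3.5]
width: 0.0179
```

Run:
```python
from h import *
a=.38; g=np.array([.533,.226,0])+.04*np.array([np.cos(a),np.sin(a),0]); print(g)
delta(g+[0,0,.2],down(a))
```

```text
[0.57014659 0.24083682 0.        ]
t 8.60 shift [-0.0041, -0.3926, 0.1069] rot [0.028, -0.071, -0.504] | dist 0.407 ang 29.2deg w 0.0179 F [1.5, 1.3, -3.5]
```

{"fn": "step_arm", "kwargs": {
  "increments": [
    [[0.0,-0.04,0.0],[0,-0.03,-0.08]],
    [[0.0,-0.08,0.0],[0.01,-0.07,-0.16]],
    [[0.0,-0.13,0.01],[0.02,-0.07,-0.24]],
    [[0.0,-0.18,0.01],[0.028,-0.071,-0.32]],
    [[0.0,-0.23,0.02],[0.028,-0.071,-0.4]]
  ]
}}

```text
time: 9.1
ee_pos: [0.548, 0.0808, 0.2885]
eef_rot: [0.99, 0.139, 0.001, -0.003]
ft_force: [2.5, -0.5, -2.1]
width: 0.018
```

Run:
```python
from h import *
a=.38; g=np.array([.533,.226,0])+.04*np.array([np.cos(a),np.sin(a),0])
delta(g+[0,0,.12],down(a))
```

```text
t 9.10 shift [0.0648, -0.1469, 0.1694] rot [-0.005, -0.003, -0.102] | dist 0.233 ang 5.8deg w 0.0180 F [2.5, -0.5, -2.1]
```

{"fn": "step_arm", "kwargs": {
  "increments": [
    [[0.012,-0.03,0.02],[0,0,-0.03]],
    [[0.026,-0.06,0.05],[0,0,-0.06]],
    [[0.04,-0.09,0.09],[0,0,-0.1]],
    [[0.055,-0.12,0.13],[0,0,-0.1]],
    [[0.065,-0.147,0.165],[0,0,-0.1]]
  ]
}}

```text
time: 9.6
ee_pos: [0.5704, 0.2424, 0.1217]
eef_rot: [0.982, 0.188, 0.001, -0.003]
ft_force: [0.0, -0.5, -1.1]
width: 0.0176
```

{"fn": "step_arm", "kwargs": {
  "increments": [
    [[0,0,0],[0,0,0]]
  ]
}}

```text
time: 9.7
ee_pos: [0.5661, 0.2465, 0.1154]
eef_rot: [0.982, 0.191, -0.003, -0.004]
ft_force: [-0.8, -0.1, -1.6]
width: 0.0178
```

```bash
python3 look.py m1
python3 - <<'E'
from h import *
a=.38; g=np.array([.533,.226,0])+.04*np.array([np.cos(a),np.sin(a),0])
delta(g+[0,0,.12],down(a))
E
```

```text
9.7 [0.56611264 0.24654137 0.11538475] [[0.927, 0.376, -0.008], [0.376, -0.927, 0.007], [-0.005, -0.01, -1.0]] 0.01775282089884372
top offset [ 98 135]
side offset [119 202]
t 9.80 shift [-0.0001, 0.0026, -0.0003] rot [-0.008, 0.0, 0.001] | dist 0.003 ang 0.4deg w 0.0181 F [0.2, -0.4, -0.8]
```

View pics/m1_side.png

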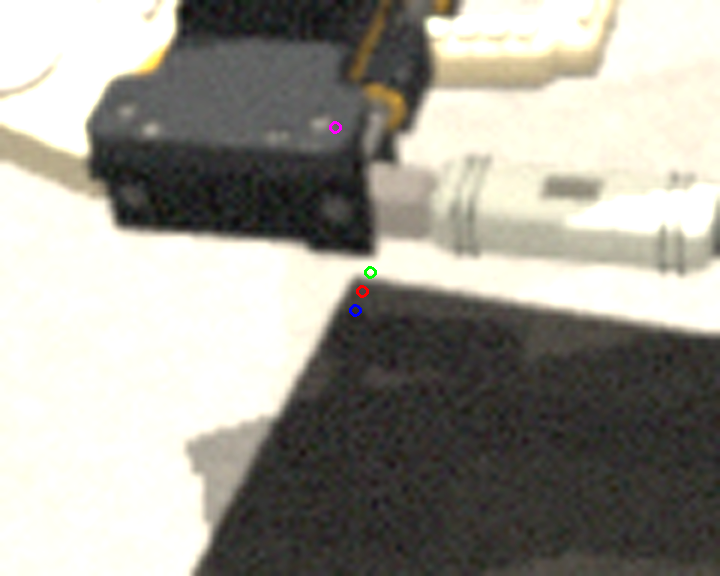

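View pics/m1_top_raw.png

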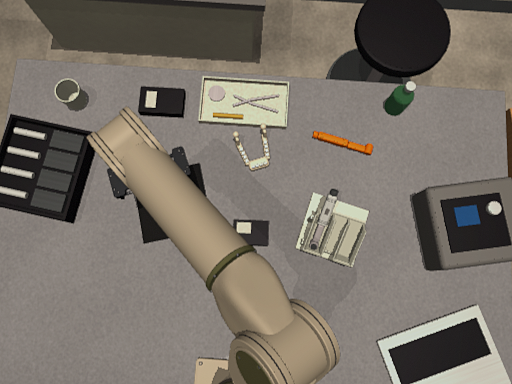

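{"fn": "step_arm", "kwargs": {
  "increments": [
    [[0,0.002,0.03],[0,0,0]],
    [[0,0.002,0.06],[0,0,0]],
    [[0,0.002,0.08],[0,0,0]],
    [[0,0.002,0.095],[0,0,0]],
    [[0,0.002,0.105],[0,0,0]]
  ]
}}

```text
time: 10.3
ee_pos: [0.5704, 0.2413, 0.0145]
eef_rot: [0.982, 0.188, -0.0, -0.004]
ft_force: [-0.0, -0.3, -1.8]
width: 0.0173
```

{"fn": "step_arm", "kwargs": {
  "increments": [
    [[0,0,0.002],[0,0,0]],
    [[0,0,0.004],[0,0,0]]
  ]
}}

```text
time: 10.5
ee_pos: [0.5713, 0.2412, 0.0113]
eef_rot: [0.982, 0.188, 0.0, -0.004]
ft_force: [0.7, -0.0, -1.8]
width: 0.0178
```

```bash
python3 look.py m2
python3 - <<'E'
from h import *
a=.38; g=np.array([.533,.226,0])+.04*np.array([np.cos(a),np.sin(a),0])
delta(g+[0,0,-.022],down(a))
E
```

```text
10.5 [0.57128891 0.24120638 0.01134204] [[0.929, 0.369, -0.001], [0.369, -0.929, 0.007], [0.002, -0.007, -1.0]] 0.01780133629366495
top offset [107 141]
side offset [124 235]
t 10.60 shift [-0.001, 0.0005, 0.0333] rot [-0.007, -0.002, -0.001] | dist 0.033 ang 0.4deg w 0.0177 F [-0.3, -0.7, -2.2]
```

View pics/m2_side.png

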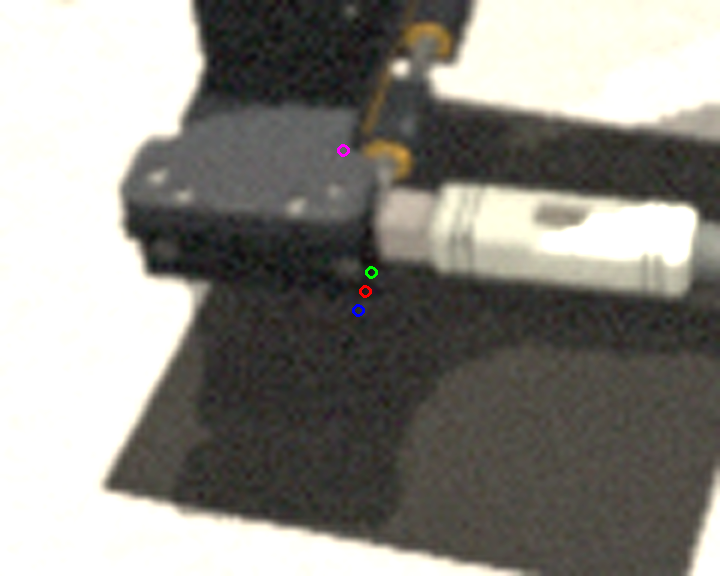

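{"fn": "step_arm", "kwargs": {
  "increments": [
    [[0,0,0.006],[-0.007,0,0]],
    [[0,0,0.012],[-0.007,0,0]],
    [[0,0,0.016],[-0.007,0,0]],
    [[0,0,0.018],[-0.007,0,0]]
  ]
}}

```text
time: 11.0
ee_pos: [0.5706, 0.2414, -0.0074]
eef_rot: [0.982, 0.188, 0.0, -0.0]
ft_force: [0.2, -0.9, -2.5]
width: 0.0177
```

{"fn": "step_arm", "kwargs": {
  "increments": [
    [[0,0,0.004],[0,0,0]],
    [[0,0,0.007],[0,0,0]]
  ]
}}

```text
time: 11.2
ee_pos: [0.5705, 0.2414, -0.0149]
eef_rot: [0.982, 0.188, 0.0, -0.0]
ft_force: [0.7, 0.2, -1.6]
width: 0.0176
```

Still no contact, and the reported TCP is already below the table. That confirms the roughly 25 mm length bias.

{"fn": "step_arm", "kwargs": {
  "increments": [
    [[0,0,0.002],[0,0,0]],
    [[0,0,0.004],[0,0,0]]
  ]
}}

```text
time: 11.4
ee_pos: [0.5705, 0.2414, -0.019]
eef_rot: [0.982, 0.188, 0.0, -0.0]
ft_force: [-0.1, 0.6, 0.4]
width: 0.0178
```

{"fn": "step_arm", "kwargs": {
  "increments": [
    [[0,0,0.002],[0,0,0]],
    [[0,0,0.003],[0,0,0]]
  ]
}}

```text
time: 11.6
ee_pos: [0.5707, 0.2414, -0.0202]
eef_rot: [0.982, 0.188, 0.0, 0.0]
ft_force: [-10.4, -6.6, 27.6]
width: 0.0179
```

{"fn": "step_arm", "kwargs": {
  "increments": [
    [[0,0,-0.001],[0,0,0]],
    [[0,0,-0.001],[0,0,0]]
  ]
}}

```text
time: 11.8
ee_pos: [0.5711, 0.2417, -0.0187]
eef_rot: [0.982, 0.188, 0.001, 0.0]
ft_force: [0.6, -0.0, -2.1]
width: 0.0174
```

{"fn": "step_arm", "kwargs": {
  "increments": [
    [[0,0,0],[0,0,0]],
    [[0,0,0],[0,0,0]],
    [[0,0,0],[0,0,0]],
    [[0,0,0],[0,0,0]],
    [[0,0,0],[0,0,0]]
  ],
  "hand": -0.2
}}

```text
time: 12.3
ee_pos: [0.571, 0.2417, -0.0188]
eef_rot: [0.982, 0.188, 0.001, 0.0]
ft_force: [-0.4, 0.5, -0.5]
width: 0.0482
```

{"fn": "step_arm", "kwargs": {
  "increments": [
    [[0,0,-0.02],[0,0,0]],
    [[0,0,-0.05],[0,0,0]],
    [[0,0,-0.08],[0,0,0]],
    [[0,0,-0.08],[0,0,0]]
  ]
}}

```text
time: 12.7
ee_pos: [0.5732, 0.2435, 0.067]
eef_rot: [0.982, 0.188, 0.004, -0.001]
ft_force: [-0.4, 0.2, 1.7]
width: 0.0523
```

```bash
python3 look.py m3
```

```text
12.7 [0.57318057 0.24352793 0.06702891] [[0.929, 0.37, 0.008], [0.37, -0.929, 0.003], [0.009, 0.0, -1.0]] 0.05227168388193848
top offset [103 136]
side offset [120 217]
```

View pics/m3_side.png

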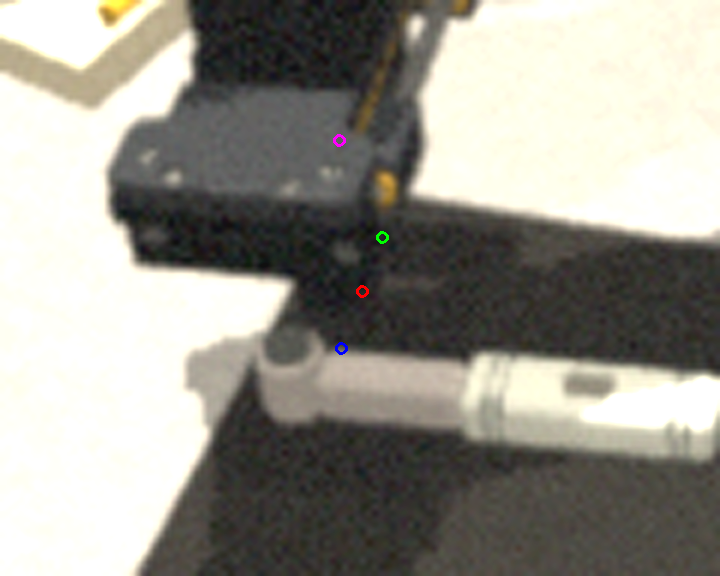

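View pics/m3_top.png

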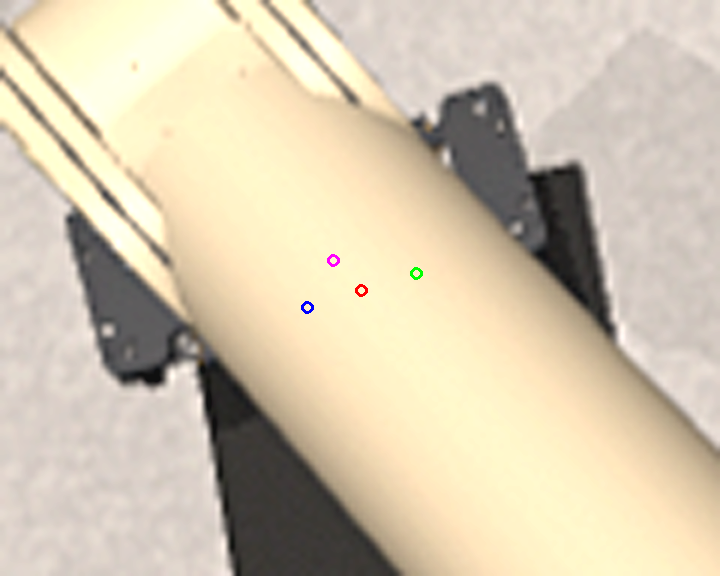

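Run:
```python
from h import *
im=cv2.imread("pics/m3_side_raw.png"); a=cv2.resize(im[255:315,150:270],None,fx=6,fy=6,interpolation=cv2.INTER_CUBIC); cv2.imwrite("pics/m3z.png",cv2.convertScaleAbs(a,alpha=1.2))
```

```text
(no output)
```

View pics/m3z.png

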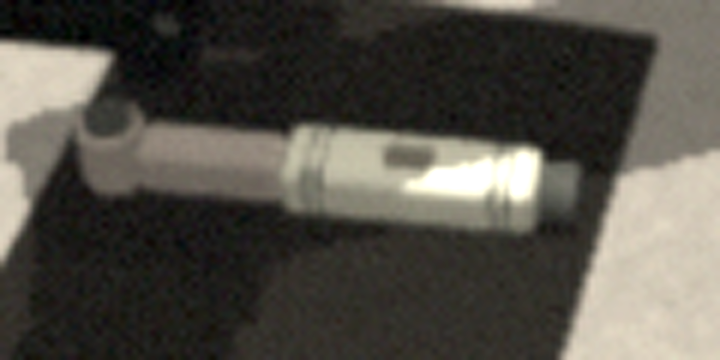

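Run:
```python
from h import *
f=lambda u:(150+(u[0]+.5)/6-.5,255+(u[1]+.5)/6-.5)
H=onplane("side",f((111,116)),.034); S=onplane("side",f((410,155)),.026); T=onplane("side",f((577,188)),.015)
print(H,S,T,np.linalg.norm((H-T)[:2])); d=(H-S)[:2]; print("yaw HS",np.arctan2(d[1],d[0]),np.linalg.norm(d)); d=(H-T)[:2]; a=np.arctan2(d[1],d[0]);print("yaw HT",a)
u=np.array([np.cos(a),np.sin(a)]); c=H[:2]-.078*u; print("centre",c, "from S", np.dot(S[:2]-c,u))
g=np.r_[c-.05*u,0]; print(g); delta(g+[0,0,.06],down(a));
```

```text
[0.60260123 0.25242348 0.034     ] [0.50423844 0.21116722 0.026     ] [0.45049259 0.18788688 0.015     ] 0.16523320492925794
yaw HS 0.39714305454082827 0.10666450185804985
yaw HT 0.4012603941325644
centre [0.53079681 0.22195833] from S -0.028663597745126505
[0.48476834 0.20242938 0.        ]
t 12.80 shift [-0.0952, 0.0046, 0.0025] rot [0.001, -0.004, -0.023] | dist 0.095 ang 1.3deg w 0.0524 F [0.6, -0.4, -0.3]
```

{"fn": "step_arm", "kwargs": {
  "increments": [
    [[-0.04,0.001,0],[0,0,-0.01]],
    [[-0.08,0.003,0],[0,0,-0.02]],
    [[-0.097,0.0045,0.01],[0,-0.004,-0.023]],
    [[-0.097,0.0045,0.025],[0,-0.004,-0.023]],
    [[-0.097,0.0045,0.03],[0,-0.004,-0.023]]
  ]
}}

```text
time: 13.3
ee_pos: [0.4827, 0.2011, 0.031]
eef_rot: [0.98, 0.199, -0.001, 0.001]
ft_force: [0.5, 0.2, 0.8]
width: 0.0524
```

```bash
python3 look.py m4
python3 - <<'E'
from h import *
a=.4; c=np.array([.531,.222]); u=np.array([np.cos(a),np.sin(a)]); delta(np.r_[c-.052*u,-.018],down(a))
E
```

```text
13.3 [0.48274747 0.20106003 0.03096816] [[0.921, 0.39, -0.002], [0.39, -0.921, -0.002], [-0.002, 0.001, -1.0]] 0.05242104895548766
top offset [117 171]
side offset [169 231]
t 13.40 shift [-0.0001, 0.0003, 0.0496] rot [0.0, 0.002, 0.002] | dist 0.050 ang 0.1deg w 0.0520 F [-0.4, -0.2, 0.9]
```

View pics/m4_side.png

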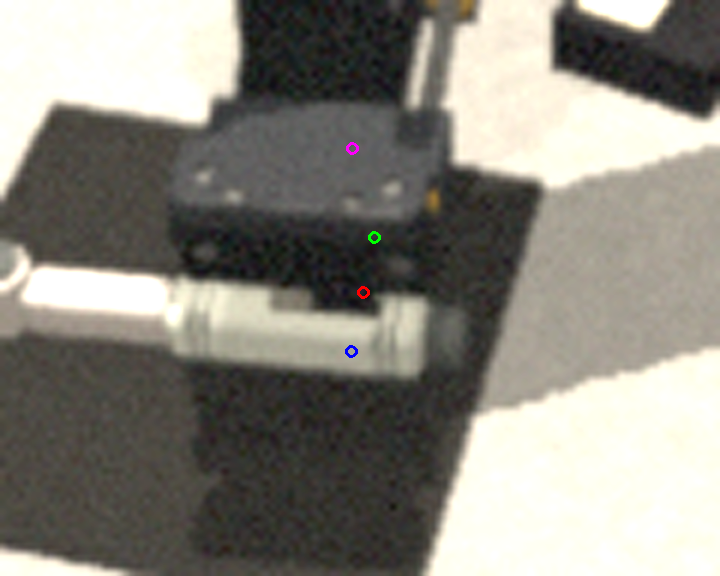

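{"fn": "step_arm", "kwargs": {
  "increments": [
    [[0,0,0.018],[0,0,0]],
    [[0,0,0.034],[0,0,0]],
    [[0,0,0.043],[0,0,0]],
    [[0,0,0.047],[0,0,0]],
    [[0,0,0.048],[0,0,0]]
  ]
}}

```text
time: 13.9
ee_pos: [0.4828, 0.2022, -0.017]
eef_rot: [0.98, 0.2, -0.001, 0.0]
ft_force: [0.8, 0.1, 0.7]
width: 0.0524
```

{"fn": "step_arm", "kwargs": {
  "increments": [
    [[0,0,0],[0,0,0]],
    [[0,0,0],[0,0,0]],
    [[0,0,0],[0,0,0]],
    [[0,0,0],[0,0,0]],
    [[0,0,0],[0,0,0]]
  ],
  "hand": 1,
  "grip_force": 45
}}

```text
time: 14.4
ee_pos: [0.4829, 0.2024, -0.0166]
eef_rot: [0.98, 0.2, -0.001, 0.0]
ft_force: [-1.0, 0.4, 2.2]
width: 0.026
```

{"fn": "step_arm", "kwargs": {
  "increments": [
    [[0,0,0],[0,0,0]],
    [[0,0,0],[0,0,0]]
  ]
}}

```text
time: 14.6
ee_pos: [0.4829, 0.2023, -0.0166]
eef_rot: [0.98, 0.2, -0.001, 0.0]
ft_force: [0.1, -0.2, 0.4]
width: 0.0257
```

{"fn": "step_arm", "kwargs": {
  "increments": [
    [[0,0,-0.01],[0,0,0]],
    [[0,0,-0.03],[0,0,0]],
    [[0,0,-0.065],[0,0,0]],
    [[0,0,-0.11],[0,0,0]],
    [[0,0,-0.15],[0,0,0]]
  ]
}}

```text
time: 15.1
ee_pos: [0.4828, 0.2026, 0.1356]
eef_rot: [0.98, 0.2, -0.001, 0.0]
ft_force: [1.0, -0.0, -1.4]
width: 0.026
```

{"fn": "step_arm", "kwargs": {
  "increments": [
    [[0,0.02,-0.03],[0,0,-0.08]],
    [[0,0.05,-0.06],[0,0,-0.2]],
    [[0,0.08,-0.07],[0,0,-0.34]],
    [[0,0.11,-0.07],[0,0,-0.48]],
    [[0,0.13,-0.07],[0,0,-0.62]]
  ]
}}

```text
time: 15.6
ee_pos: [0.5346, 0.0805, 0.2064]
eef_rot: [0.871, 0.491, -0.001, 0.0]
ft_force: [-0.6, 0.3, -2.6]
width: 0.0256
```

```bash
python3 look.py c1
python3 - <<'E'
from h import *
from bench import r
print(r.read_state()["joint_positions"])
delta([.47,-.2,.25],down(2.887))
E
```

```text
15.6 [0.5345951  0.08048171 0.20639623] [[0.518, 0.855, -0.001], [0.855, -0.518, -0.002], [-0.002, -0.0, -1.0]] 0.02564079522633748
top offset [157 144]
side offset [174 127]
[ 0.72790114  0.33891225 -1.15479653  1.62785187  0.31452607  1.38481089
 -1.0144732 ]
t 15.70 shift [-0.2723, 0.0904, -0.0439] rot [-0.004, -0.0, -1.865] | dist 0.290 ang 106.8deg w 0.0258 F [0.5, -0.4, -3.0]
```

View pics/c1_side.png

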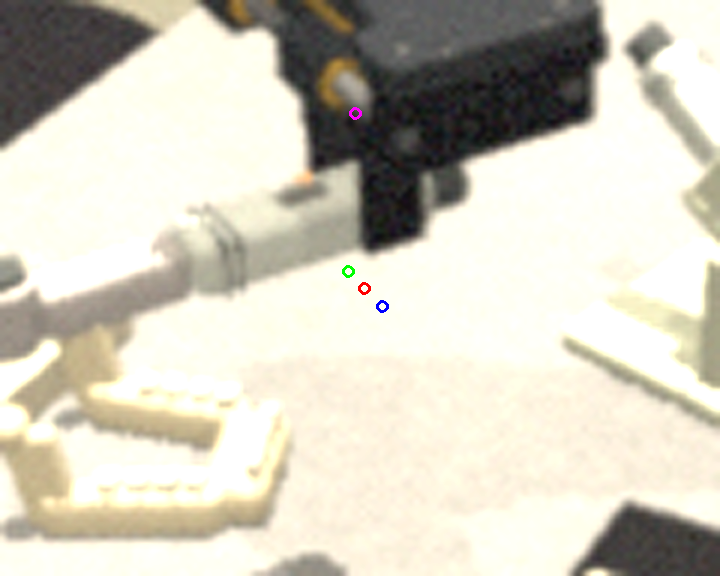

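{"fn": "step_arm", "kwargs": {
  "increments": [
    [[-0.05,0.02,-0.02],[0,0,-0.12]],
    [[-0.1,0.03,-0.04],[0,0,-0.25]],
    [[-0.14,0.045,-0.05],[0,0,-0.38]],
    [[-0.17,0.055,-0.05],[0,0,-0.51]],
    [[-0.2,0.065,-0.05],[0,0,-0.64]]
  ]
}}

```text
time: 16.2
ee_pos: [0.4864, -0.1227, 0.2569]
eef_rot: [0.678, 0.735, -0.002, 0.0]
ft_force: [1.6, 0.0, -2.0]
width: 0.0256
```

Run:
```python
from h import *
from bench import r
print(np.round(r.read_state()["joint_positions"],2))
delta([.47,-.26,.27],down(2.887))
```

```text
[ 1.32  0.21 -1.3   1.64  0.2   1.45  0.09]
t 16.20 shift [-0.1356, -0.0273, -0.0128] rot [-0.003, 0.001, -1.237] | dist 0.139 ang 70.9deg w 0.0256 F [1.6, 0.0, -2.0]
```

{"fn": "step_arm", "kwargs": {
  "increments": [
    [[-0.02,-0.005,-0.01],[0,0,-0.13]],
    [[-0.04,-0.01,-0.01],[0,0,-0.26]],
    [[-0.06,-0.015,-0.01],[0,0,-0.39]]
  ]
}}

```text
time: 16.5
ee_pos: [0.4761, -0.1836, 0.2677]
eef_rot: [0.522, 0.853, -0.002, 0.0]
ft_force: [1.0, -0.1, -1.4]
width: 0.0256
```

Run:
```python
from h import *
from bench import r
print(np.round(r.read_state()["joint_positions"],3))
delta([.47,-.26,.27],down(2.887))
```

```text
[ 1.447  0.262 -1.347  1.599  0.26   1.488  0.558]
t 16.50 shift [-0.0653, -0.0403, -0.0021] rot [-0.004, 0.001, -0.843] | dist 0.077 ang 48.3deg w 0.0256 F [1.0, -0.1, -1.4]
```

Run:
```python
from h import *
delta(c2w([148,-42,75]),GB)
print(c2w([148,-42,75]))
```

```text
t 16.50 shift [-0.0965, -0.0317, 0.0796] rot [-0.261, -0.573, -0.814] | dist 0.129 ang 59.0deg w 0.0256 F [1.0, -0.1, -1.4]
[ 0.49169271 -0.28417155  0.18832572]
```

{"fn": "step_arm", "kwargs": {
  "increments": [
    [[-0.015,-0.005,0],[-0.03,-0.08,-0.11]],
    [[-0.03,-0.01,0],[-0.07,-0.155,-0.22]],
    [[-0.045,-0.015,0],[-0.105,-0.23,-0.33]],
    [[-0.06,-0.02,0],[-0.14,-0.31,-0.44]]
  ]
}}

```text
time: 16.9
ee_pos: [0.4858, -0.2407, 0.2669]
eef_rot: [0.351, 0.926, -0.018, 0.137]
ft_force: [1.4, 0.2, -4.4]
width: 0.0252
```

Run:
```python
from h import *
from bench import r
print(np.round(r.read_state()["joint_positions"],3))
delta(c2w([148,-42,75]),GB)
```

```text
[ 1.767 -0.178 -1.247  1.783 -0.189  1.141  1.404]
t 16.90 shift [-0.0114, -0.0339, 0.0826] rot [-0.14, -0.32, -0.445] | dist 0.090 ang 32.4deg w 0.0252 F [1.4, 0.2, -4.4]
```

{"fn": "step_arm", "kwargs": {
  "increments": [
    [[-0.004,-0.012,0.01],[-0.05,-0.11,-0.15]],
    [[-0.008,-0.024,0.03],[-0.1,-0.22,-0.3]]
  ]
}}

```text
time: 17.1
ee_pos: [0.4843, -0.2667, 0.2419]
eef_rot: [0.242, 0.944, -0.028, 0.22]
ft_force: [-0.1, -0.1, -2.3]
width: 0.0258
```

Run:
```python
from h import *
from bench import r
print(np.round(r.read_state()["joint_positions"],3))
delta(c2w([148,-42,75]),GB)
```

```text
[ 1.603 -0.265 -0.975  1.965 -0.398  0.914  1.843]
t 17.10 shift [0.0094, -0.0148, 0.0541] rot [-0.072, -0.159, -0.23] | dist 0.057 ang 16.6deg w 0.0258 F [-0.1, -0.1, -2.3]
```

{"fn": "step_arm", "kwargs": {
  "increments": [
    [[0.004,-0.007,0.015],[-0.035,-0.08,-0.115]],
    [[0.009,-0.0148,0.035],[-0.072,-0.159,-0.23]],
    [[0.009,-0.0148,0.05],[-0.072,-0.159,-0.23]],
    [[0.009,-0.0148,0.054],[-0.072,-0.159,-0.23]]
  ]
}}

```text
time: 17.5
ee_pos: [0.4909, -0.2826, 0.1858]
eef_rot: [0.122, 0.946, -0.037, 0.297]
ft_force: [-0.4, 1.6, -1.6]
width: 0.0258
```

```bash
python3 - <<'E'
from h import *
from bench import r
print(np.round(r.read_state()["joint_positions"],3))
delta(c2w([148,-42,75]),GB)
E
python3 look.py b1
```

```text
[ 1.443 -0.203 -0.787  2.153 -0.619  0.637  2.351]
t 17.50 shift [-0.0024, -0.0013, -0.0014] rot [0.002, -0.003, -0.002] | dist 0.003 ang 0.3deg w 0.0258 F [-0.4, 1.6, -1.6]
17.5 [ 0.4908674  -0.28255573  0.18580063] [[-0.794, 0.253, 0.553], [0.209, 0.968, -0.142], [-0.571, 0.003, -0.821]] 0.025789420239395067
top offset [301 173]
side offset [258  71]
```

View pics/b1_side.png

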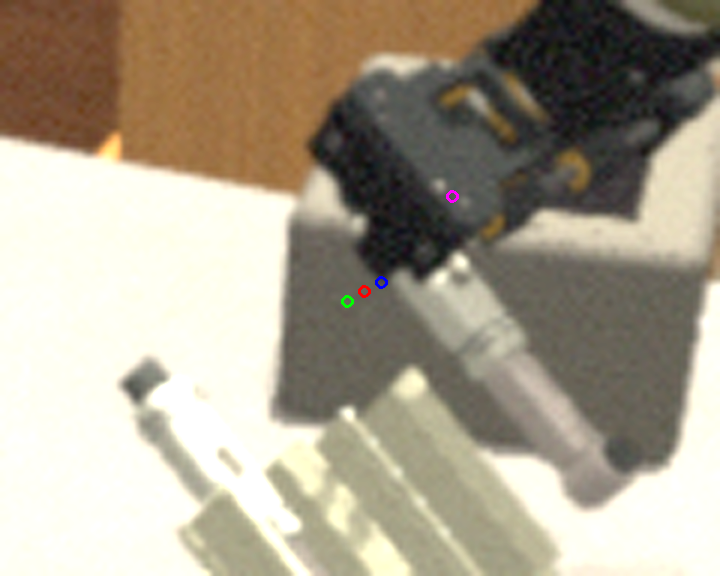

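View pics/b1_top.png

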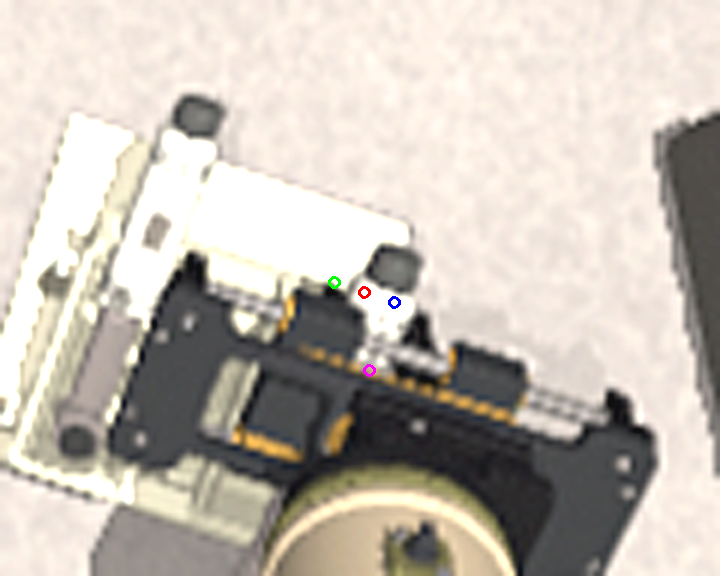

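```bash
cat >> h.py <<'E'
def hp(p,q,P,gx=-52,gz=-20.6):
    # handpiece point P (mm, tool_mid axes but z from underside) -> world, gripper x = handpiece x
    return np.array(p)+q.apply(np.array([P[0]-gx, -P[1], gz-P[2]])/1e3)
E
python3 - <<'E'
from h import *
p=[0.4908674,-0.28255573,0.18580063];q=R.from_matrix([[-0.794,0.253,0.553],[0.209,0.968,-0.142],[-0.571,0.003,-0.821]])
from bench import r
print(w2c(p))
off={"top":(301,173),"side":(258,71)}
for n,P,ob in(("side",(78,0,30),(622,453)),("side",(15,0,22),(505,340)),("top",(-83,0,21),(393,262))):
    e=(proj(n,hp(p,q,P))[0]-off[n]+.5)*6-.5; print(n,P,e,ob)
print(w2c(hp(p,q,(90,0,11))),w2c(hp(p,q,(-90,0,11))))
E
```

```text
[145.56360689 -40.64460676  73.62342012]
side (78, 0, 30) [617.71460524 456.06442773] (622, 453)
side (15, 0, 22) [513.37891378 352.70500547] (505, 340)
top (-83, 0, 21) [395.06404511 271.8699292 ] (393, 262)
[  3.66598696 -40.41239783 105.67917681] [183.66466199 -40.79040377 105.10116374]
```

Run:
```python
from h import *
delta(c2w([150,-42,25]),GB)
delta(c2w([150,-42,-17]),GB)
```

```text
t 17.60 shift [-0.0015, -0.0016, 0.0499] rot [0.002, -0.001, -0.001] | dist 0.050 ang 0.2deg w 0.0257 F [0.1, 0.3, -1.0]
t 17.60 shift [-0.0016, -0.0017, 0.0919] rot [0.002, -0.001, -0.001] | dist 0.092 ang 0.2deg w 0.0257 F [0.1, 0.3, -1.0]
```

{"fn": "step_arm", "kwargs": {
  "increments": [
    [[-0.001,-0.001,0.01],[0,0,0]],
    [[-0.0015,-0.0016,0.022],[0,0,0]],
    [[-0.0015,-0.0016,0.035],[0,0,0]],
    [[-0.0015,-0.0016,0.045],[0,0,0]],
    [[-0.0015,-0.0016,0.05],[0,0,0]]
  ]
}}

```text
time: 18.1
ee_pos: [0.5224, -0.2915, 0.1495]
eef_rot: [0.122, 0.946, -0.037, 0.298]
ft_force: [0.2, 0.3, -0.5]
width: 0.0257
```

```bash
python3 - <<'E'
from h import *
from bench import r
print(np.round(r.read_state()["joint_positions"],3))
delta(c2w([150,-42,-17]),GB)
E
python3 look.py b2
```

```text
[ 1.46  -0.045 -0.889  2.132 -0.459  0.492  2.222]
t 18.10 shift [0.0016, -0.0007, 0.0421] rot [0.002, -0.001, -0.002] | dist 0.042 ang 0.2deg w 0.0257 F [0.2, 0.3, -0.5]
18.1 [ 0.52237684 -0.29152982  0.14951215] [[-0.792, 0.253, 0.555], [0.209, 0.968, -0.142], [-0.573, 0.003, -0.82]] 0.025707462476979765
top offset [302 163]
side offset [248  79]
```

View pics/b2_side.png

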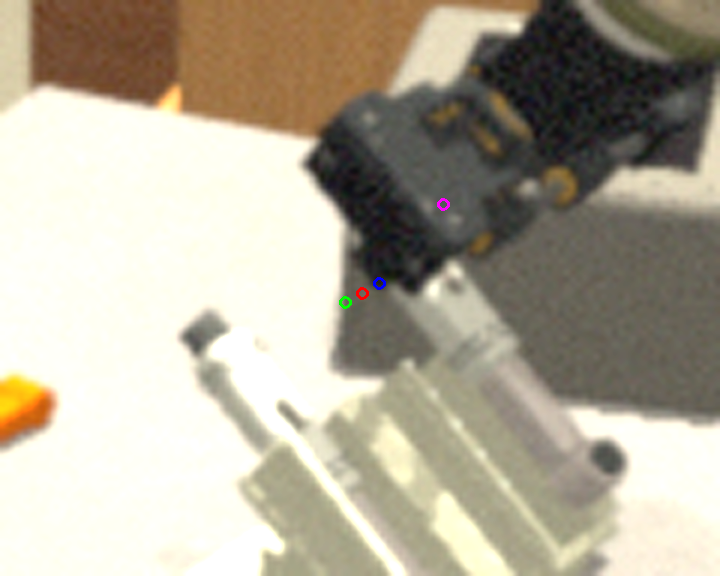

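View pics/b2_top.png

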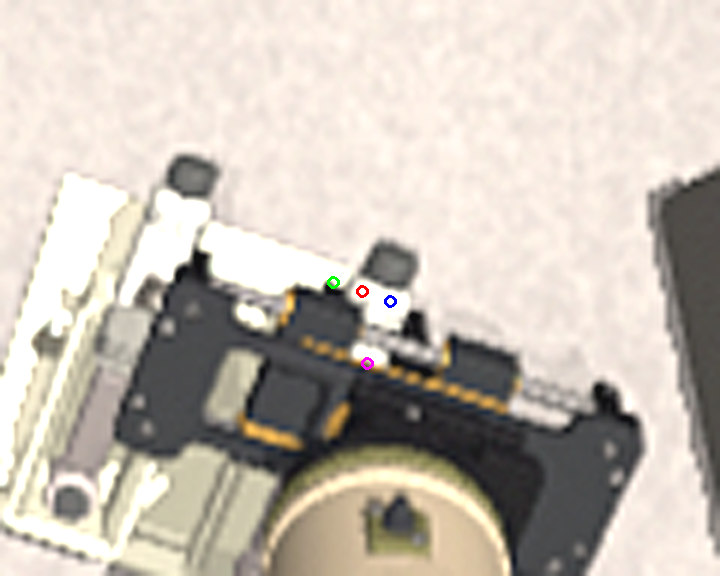

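{"fn": "step_arm", "kwargs": {
  "increments": [
    [[0.001,-0.001,0.008],[0,0,0]],
    [[0.001,-0.001,0.016],[0,0,0]],
    [[0.001,-0.001,0.024],[0,0,0]],
    [[0.001,-0.001,0.03],[0,0,0]],
    [[0.001,-0.001,0.034],[0,0,0]]
  ]
}}

```text
time: 18.7
ee_pos: [0.5399, -0.2974, 0.1213]
eef_rot: [0.122, 0.946, -0.037, 0.298]
ft_force: [0.4, -0.5, -2.0]
width: 0.026
```

```bash
python3 - <<'E'
from h import *
from bench import r
print(np.round(r.read_state()["joint_positions"],3))
delta(c2w([150,-42,-20]),GB)
E
python3 look.py b3
```

```text
[ 1.42   0.071 -0.902  2.122 -0.276  0.4    2.074]
t 18.70 shift [0.0005, 0.0006, 0.0114] rot [0.002, -0.001, -0.002] | dist 0.011 ang 0.2deg w 0.0260 F [0.4, -0.5, -2.0]
18.7 [ 0.53994016 -0.29740565  0.12131647] [[-0.792, 0.253, 0.555], [0.209, 0.967, -0.143], [-0.573, 0.003, -0.82]] 0.02595573121836033
top offset [302 158]
side offset [242  86]
```

View pics/b3_side.png

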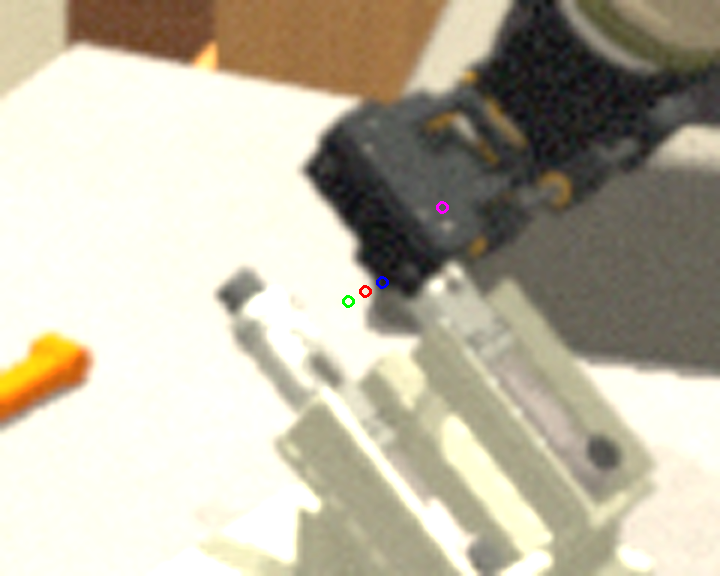

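The head is inside the channel (button at zoom (603,452)) with no contact force yet. I'll lower the last few millimetres slowly.

{"fn": "step_arm", "kwargs": {
  "increments": [
    [[0,0,0.003],[0,0,0]],
    [[0,0,0.006],[0,0,0]],
    [[0,0,0.008],[0,0,0]]
  ]
}}

```text
time: 19.1
ee_pos: [0.5443, -0.2985, 0.1144]
eef_rot: [0.122, 0.946, -0.037, 0.298]
ft_force: [-0.3, -0.5, -1.8]
width: 0.0257
```

{"fn": "step_arm", "kwargs": {
  "increments": [
    [[0,0,0.001],[0,0,0]],
    [[0,0,0.002],[0,0,0]]
  ]
}}

```text
time: 19.3
ee_pos: [0.5455, -0.2987, 0.1127]
eef_rot: [0.122, 0.946, -0.037, 0.298]
ft_force: [0.3, 0.2, -1.6]
width: 0.0254
```

Run:
```python
from h import *
from bench import r
s=r.read_state(); print(w2c(s["ee_pos"]), Rc.inv().apply(s["ft_force"]))
```

```text
[150.24586428 -42.470043   -18.908454  ] [-0.72037225  0.24721986 -1.42507965]
```

{"fn": "step_arm", "kwargs": {
  "increments": [
    [[0.002,0,0],[0,0,0]],
    [[0.004,0,0],[0,0,0]],
    [[0.005,0,0],[0,0,0]]
  ]
}}

```text
time: 19.6
ee_pos: [0.5412, -0.2975, 0.1096]
eef_rot: [0.122, 0.946, -0.037, 0.298]
ft_force: [0.2, 0.5, -2.8]
width: 0.0258
```

{"fn": "step_arm", "kwargs": {
  "increments": [
    [[0.001,0,0.0005],[0,0,0]],
    [[0.002,0,0.001],[0,0,0]]
  ]
}}

```text
time: 19.8
ee_pos: [0.5406, -0.2976, 0.1082]
eef_rot: [0.122, 0.946, -0.037, 0.298]
ft_force: [2.6, -1.4, 2.1]
width: 0.0253
```

Run:
```python
from h import *
from bench import r
s=r.read_state(); print(w2c(s["ee_pos"]), Rc.inv().apply(s["ft_force"]))
```

```text
[143.59592144 -42.69397382 -19.73101749] [ 3.54968408 -0.70556872  0.05984921]
```

{"fn": "step_arm", "kwargs": {
  "increments": [
    [[0.0005,0,0.0003],[0,0,0]],
    [[0.001,0,0.0005],[0,0,0]]
  ]
}}

```text
time: 20.0
ee_pos: [0.5408, -0.2978, 0.108]
eef_rot: [0.122, 0.946, -0.037, 0.299]
ft_force: [3.2, -0.9, 1.9]
width: 0.0257
```

```bash
python3 - <<'E'
from h import *
from bench import r
s=r.read_state(); print(w2c(s["ee_pos"]), Rc.inv().apply(s["ft_force"]))
E
python3 look.py b4
```

```text
[143.66899332 -42.83985831 -20.05637732] [ 3.82443473 -0.069508   -0.34151987]
20.0 [ 0.54080686 -0.2978423   0.10797593] [[-0.791, 0.253, 0.557], [0.209, 0.967, -0.144], [-0.575, 0.002, -0.818]] 0.025731422935205084
top offset [301 159]
side offset [242  90]
```

View pics/b4_side.png

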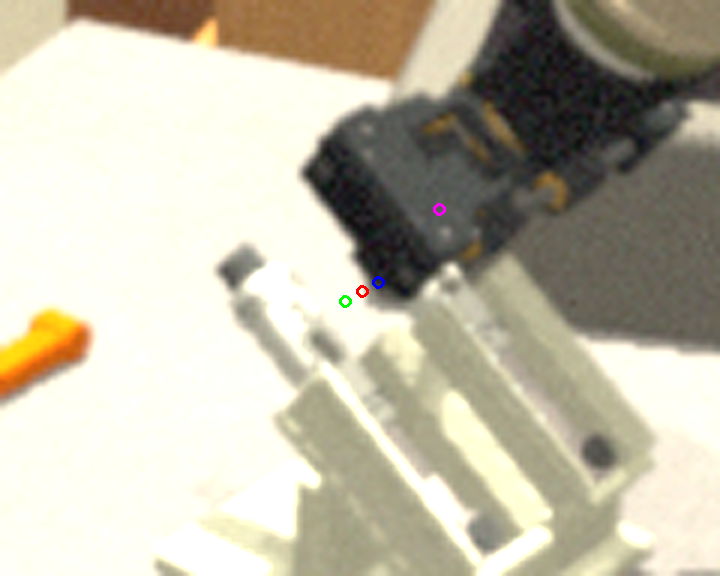

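Run:
```python
from h import *
for P in((12,-42,30),(20,-42,30),(12,-42,34),(12,42,30)): print(P,(proj("side",c2w(P))[0]-(242,90)+.5)*6-.5)
```

```text
(12, -42, 30) [593.28283528 455.6399314 ]
(20, -42, 30) [582.26460114 441.94843996]
(12, -42, 34) [598.33811249 451.3684337 ]
(12, 42, 30) [483.64590954 531.86770947]
```

{"fn": "step_arm", "kwargs": {
  "increments": [
    [[0,0,0.001],[0,0,0]],
    [[0,0,0.002],[0,0,0]]
  ]
}}

```text
time: 20.3
ee_pos: [0.5421, -0.2984, 0.1069]
eef_rot: [0.122, 0.946, -0.038, 0.299]
ft_force: [-6.7, 3.1, 12.7]
width: 0.0256
```

Run:
```python
from h import *
from bench import r
s=r.read_state(); print(w2c(s["ee_pos"]), Rc.inv().apply(s["ft_force"]),s["width"])
```

```text
[144.1653753  -43.02576916 -21.75996581] [ 1.3464753   1.35537841 14.54878885] 0.02559748250721924
```

{"fn": "step_arm", "kwargs": {
  "increments": [
    [[0.001,0,-0.0005],[0,0,0]],
    [[0.002,0,-0.0005],[0,0,0]]
  ]
}}

```text
time: 20.5
ee_pos: [0.5413, -0.2984, 0.1073]
eef_rot: [0.122, 0.945, -0.038, 0.3]
ft_force: [7.0, -1.5, 5.0]
width: 0.0255
```

Run:
```python
from h import *
from bench import r
s=r.read_state(); print(w2c(s["ee_pos"]), Rc.inv().apply(s["ft_force"]),s["width"])
```

```text
[143.79921521 -43.27838908 -20.97887916] [ 8.74315892  0.35976275 -0.02534759] 0.025462050008016265
```

{"fn": "step_arm", "kwargs": {
  "increments": [
    [[0,0,0.0005],[0,0,0]],
    [[0,0,0.0005],[0,0,0]],
    [[0,0,0.0005],[0,0,0]],
    [[0,0,0.0005],[0,0,0]],
    [[0,0,0.0005],[0,0,0]]
  ],
  "hand": -0.2
}}

```text
time: 21.0
ee_pos: [0.5414, -0.2984, 0.1066]
eef_rot: [0.122, 0.945, -0.038, 0.3]
ft_force: [-0.8, 0.0, 0.8]
width: 0.0507
```

{"fn": "step_arm", "kwargs": {
  "increments": [
    [[0,0,0],[0,0,0]],
    [[0,0,-0.01],[0,0,0]],
    [[0,0,-0.03],[0,0,0]],
    [[0,0,-0.06],[0,0,0]],
    [[0,0,-0.09],[0,0,0]]
  ]
}}

```text
time: 21.5
ee_pos: [0.4908, -0.2845, 0.1807]
eef_rot: [0.122, 0.945, -0.037, 0.3]
ft_force: [-0.2, -1.1, 0.5]
width: 0.052
```

{"fn": "step_arm", "kwargs": {
  "increments": [
    [[0.03,0,-0.03],[0,0,0]],
    [[0.06,0,-0.06],[0,0,0]],
    [[0.08,0,-0.09],[0,0,0]],
    [[0.08,0,-0.11],[0,0,0]]
  ]
}}

```text
time: 21.9
ee_pos: [0.37, -0.2556, 0.2147]
eef_rot: [0.123, 0.946, -0.035, 0.298]
ft_force: [0.4, 0.2, 0.8]
width: 0.0521
```

Run:
```python
from h import *
from bench import r
s=r.read_state(); print(w2c(s["ee_pos"]),s["width"],s["ft_force"],np.round(s["joint_positions"],2))
off={"top":(275,150),"side":(245,100)}
for n in off:
    o=np.array(off[n]); im=r.camera(n)["pixels"]; cv2.imwrite(f"pics/fin_{n}_raw.png",im); f=5.5
    a=cv2.resize(im[o[1]:o[1]+105,o[0]:o[0]+125],None,fx=f,fy=f,interpolation=cv2.INTER_CUBIC)
    for P in((12,-42,30),(12,42,30),(180,-42,11),(180,42,11)):
        u=(proj(n,c2w(P))[0]-o+.5)*f-.5; cv2.circle(a,tuple(np.round(u).astype(int).tolist()),4,(0,0,255),1)
    cv2.imwrite(f"pics/fin_{n}.png",a)
```

```text
[ 60.74663856 -45.0756982  168.24457179] 0.052064550478408675 [0.38868341 0.19296236 0.75456135] [ 1.14 -0.5  -0.3   2.33 -0.63  0.86  2.46]
```

View pics/fin_side.png

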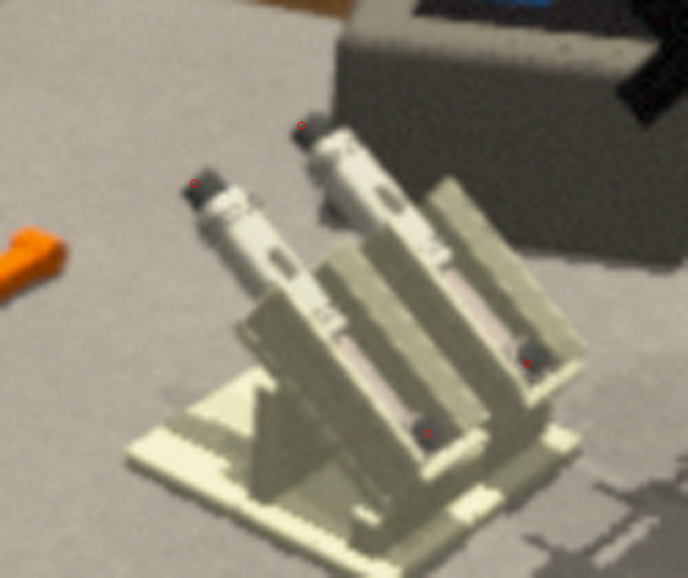

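View pics/fin_top.png

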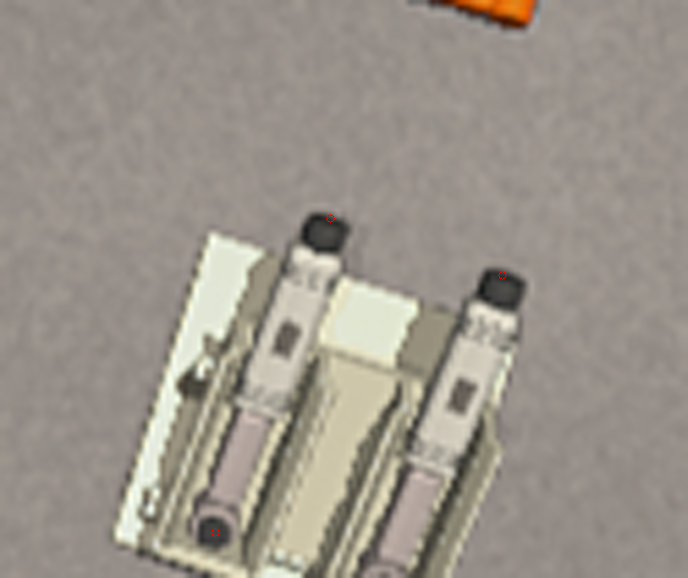

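Run:
```python
from h import *
im=cv2.imread("pics/fin_top_raw.png"); o=np.array((290,180)); f=6
a=cv2.resize(im[180:280,290:400],None,fx=f,fy=f,interpolation=cv2.INTER_CUBIC)
for P in((12,-42,30),(12,42,30)):
    u=(proj("top",c2w(P))[0]-o+.5)*f-.5; print(u); cv2.circle(a,tuple(np.round(u).astype(int).tolist()),4,(0,0,255),1)
cv2.imwrite("pics/fin2.png",a)
im=cv2.imread("pics/fin_side_raw.png"); cv2.imwrite("pics/fin3.png",im)
```

```text
[324.2522698  460.44630245]
[144.77150366 400.13976388]
```

View pics/fin2.png

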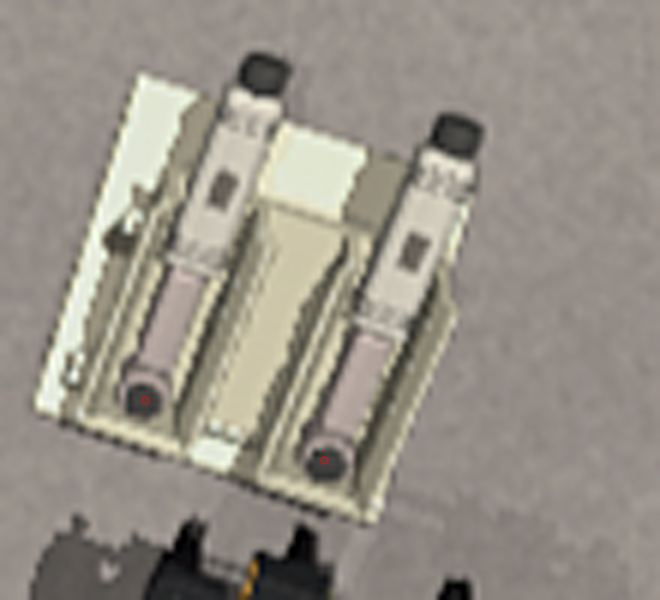

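View pics/fin3.png

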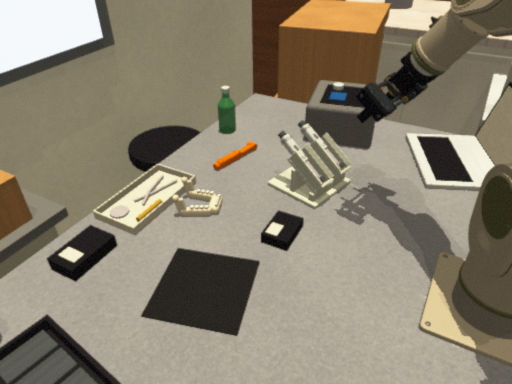

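{"fn": "step_arm", "kwargs": {
  "increments": [
    [[-0.02,0,0],[0,0,0]],
    [[-0.03,0,0],[0,0,0]],
    [[-0.03,0,0],[0,0,0]],
    [[-0.03,0,0],[0,0,0]]
  ]
}}

```text
time: 22.4
ee_pos: [0.3977, -0.2605, 0.2346]
eef_rot: [0.119, 0.946, -0.036, 0.3]
ft_force: [-0.9, -0.2, 0.2]
width: 0.0522
```

Run:
```python
from bench import r
s=r.read_state(); print(s["joint_positions"],s["joint_vel"],s["time"])
print(r.close_job())
```

```text
[ 1.14883276 -0.45652653 -0.34980476  2.25791757 -0.62088111  0.8548386
  2.41658482] [-0.00784084 -0.00747569  0.01710656  0.01469478  0.00469625  0.00204937
 -0.00399706] 22.4
the job is handed in; nothing more can be done
None
```

I took the wrongly stored handpiece from the right bay, laid it flat on the mat and let go. I then picked it up by the handle end, laid it back head down against the stop and handed the job in at about 22.4 s; no verdict was reported.

**First grasp:** my first attempt to grip the neck closed on nothing. The pictures showed the real fingertips about 25 mm short of the reported TCP. I corrected for that offset and the second grasp held, at 17.6 mm on the neck. The mat contact height later agreed with it.

**Last checks:**
- **Against the stop:** the x force up the slope rose to about 9 N with almost no further movement. The floor contact had read about 14.5 N just before that.
- **Against its neighbour:** in the top view the head is within about 1 px of its expected seated position. The handpiece lies parallel to the neighbour and level with it along the slope.
- **A disagreement:** the side view puts the head button 1–2 px off. That would be up to about 6 mm sideways or 5 mm high, still inside the limits.
- **Arm and surroundings:** the gripper was open and clear of everything. The neighbour, jaw model and carton look unmoved.
- **Joint limit:** joint 2 read −0.50 rad, right at its limit, during the retreat. I backed it off to −0.46 rad before handing in.

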